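# Burnish the roof seam of an architectural model

## Robot

A 6-joint arm with a two-finger parallel gripper is mounted at the origin on the work surface. World frame = base frame: x ahead of the robot, y to its left, z up, the work surface at z = 0. Lengths are in m, angles in degrees, forces in N, time in s.
With the tool pointing down it reaches from about 0.3 to 0.75 m from the base axis. Payload 8.5 kg.
Tool frame: the origin (TCP) lies midway between the tips of the shut fingers; the grasp point (between the pads) lies 19 mm behind it (ctrl.grip_point_offset is the distance from the TCP to the grasp point, in m); z points along the fingers, y is the line along which they close (so a half turn about z gives the same grasp; the last joint's range is limited). The gripper opens to 85 mm and grips with 20 to 120 N. Pads are 22 mm wide; open, the fingers measure 114 mm over their backs; the gripper's body (76 mm by 85 mm) begins 54 mm behind the grasp point. The pads swing forward as they close: fully open they stand 13 mm farther back than shut.
Start: joints at [-75.991, 21.807, 74.336, -0, 83.858, -12.336], TCP at [0.244, -0.493, 0.231] pointing down, gripper open.
Joint ranges: [-178.18, 178.18], [-50.72, 133.34], [12.68, 142.11], [-81.47, 261.47], [9.98, 163.14], [-165.26, 165.26]. Speed limits (degrees/s): [136.94, 136.94, 180, 180, 180, 180].

## Interface

Orientations are given as a 3x3 rotation matrix whose columns are the frame's x, y, z axes.
In Python, from rig import telemetry, viewer, ticket, silhouettes, ctrl gives the robot as it stands.
- The arm moves only by the tool carry_out, never from a script. Its argument "deltas" is a list of rows, each an object of numbers: "x", "y", "z": the shift along the tool's x, y, z in units of 50 mm (1.0 is 50 mm); "rx", "ry", "rz": the turn, a rotation vector about the tool's x, y, z in units of 5 degrees (1.0 is 5 degrees); "grip": the opening in per cent of the stroke, from 0 (shut) to 100 (fully open). In form: [{"x": .., "y": .., "z": .., "rx": .., "ry": .., "rz": .., "grip": ..}, ...]. A call has 1 to 8 rows; each row shifts and turns the commanded pose from where the row before left it, along the tool's axes as they then stand; what a row does not reach is not made up. A row lasts 1/10 s, in which the tool goes at most 50 mm and 8.59 degrees, less where a joint would pass 70% of its speed; a pose out of reach is approached as far as the arm can. A call is refused whole if a number of a shift passes 1 or a number of a turn 1, either way. A call with a gripper value outside its range is refused whole. The fingers move at their own pace and stop on an object; the grip force is fixed at half the most. Time passes only in rows, so rows that do not move let the fingers close. It gives the time, the measured TCP pose, the force, the opening and the grip force at its end, in the units of the state.
- telemetry.read_state(): the state, without advancing time (a new reading comes with each control period).
- viewer.read_camera(name): name is "scene" or "side" or "wrist"; returns (picture, depth): 480x640x3 uint8, blue, green, red; 480x640 float32, m along the optical axis (not along the pixel's ray), 0 where there is no reading.
- viewer.get_calibration(name): a dict with "camera_matrix" (3x3 intrinsics, pixels), "R" (3x3) and "t" (3): a world point X has camera coordinates R X + t. Camera axes: x right, y down, z forward; pixel columns grow to the right and rows downward; lengths in m; the calibration is good to about 2 mm. A picture is of the moment at which its call begins: read the wrist's pose just before it. get_calibration takes no time and is no camera call; for the wrist camera it gives the pose at the moment of the call.
- ticket.sign_off(): hands the job in; it is judged then, once.
Trained networks look in the newest picture that a camera, given by its name, has taken for a name from the list of things; names that differ only in an ending like _2 or _b are one class to them, and where a whole thing is asked for, a point or a joint stands for the part that bears it (a point fixed in the world has none). Each returns a list of dicts, best first, with "confidence" (0 to 1); they miss things now and then, are a little off and sometimes report something else, mostly with a low value. They report only what shows in the picture. A call takes as long as a camera call. They do not tell look-alikes from the thing itself.
- silhouettes(camera, query): "mask" (480x640 bool, what is visible of it) and "bbox" ([left, top, right, bottom] in pixels, round what is visible of it).
The state is a dict: "clock": time; "q": joint angles; "qd": joint speeds; "tau": joint torques, N m; "tcp_pos": TCP position; "tcp_rot": TCP orientation; "force": force on the tool from outside, world axes, zero at the start; "moment": the same for the moment, N m; "finger_gap": finger opening in m; "gripper_force": force on a finger pad.
Only numpy, scipy, OpenCV 4.12 (cv2) and the standard library are available. Lean on these libraries where they do the work, as an engineer would, in place of code of your own. Each camera call takes 0.05 s, during which the arm holds its last target. There are 200 camera calls.

## Task

First press the red plunger of the vacuum pump down to its stop with the gripper, so that the model's board is held fast. Then take the blue-handled burnisher from the rack, lower its spring nose straight into the copper seam groove of the roof at the red dot and run it round both corners to the blue dot before lifting it out there, at about 3 cm a second, with the nose roughly half pushed in and never fully in, and the gripper clear of the model. Hang the burnisher back upright in the free hole of the rack and let go; leave the other tools, the bottle and the cup where they are.

Things in the scene. Friction and masses are not known exactly. Their poses are not given: they have to be found in the camera images.
- model: Architectural model, fixed; origin on the table under the building's centre, z up. White board x -130..130, y -110..200 mm, 12 mm thick; building 200 (x) by 180 (y), flat roof 62 mm above the table, half black, half white. Two towers on the roof, tops 172 mm above the table: black x -66..-21, y -24..21; white x 31..71, y -21..19; faces 26 mm from the seam groove's centreline.
- pump: Hand pump of the board's vacuum hold-down, fixed on the baseboard on the model's +y side; grey, 64 mm dia at its foot, its axis vertical; origin at its underside centre, 12 mm above the table.
- plunger_top (a point): Centre of the top of the pump's round red plunger head (40 mm dia, 10 mm thick); 86 mm above the table when up.
- plunger (a joint): Plunger travel in m: 0 up, 0.015 down on its stop; the spring needs about 2 N to start and 7.5 N at the stop, and returns it.
- rack: Plywood tool rack, fixed in this run, 220 (x) by 70 (y) by 85 mm high, origin on the table under its centre. Its 8 mm top board has three 29 mm holes in a row along the rack's x; tools hang in them by their collars.
- stylus: Seam burnisher, about 130 g, upright in one of the rack's holes: blue round handle 18 mm dia with a white band near the top, 6 to 80 mm above the origin; black collar 34 mm dia, 6 mm thick, origin at its underside centre, resting on the rack top; steel shank 14 mm dia to 42 mm below, then a brass spring nose 7 mm dia with round end to 65 mm below. z up the handle.
- nose_tip (a point): Lowest point of the stylus's brass nose, 65 mm below the stylus origin when the nose is out.
- nose (a joint): How far the spring nose is pushed in, m: 0 out, 0.010 fully in; about 0.7 N to start, then 0.35 N per mm. Half in (about 5 mm) is the working pressure.
- scriber: Bystander: tool with a yellow handle 14 mm dia, top 56 mm above its 34 mm grey collar's underside (its origin), hanging in another hole of the rack.
- brush: Bystander: brush with a wooden handle 16 mm dia and red 34 mm collar (origin at the collar's underside, handle top 66 mm above it), hanging in another hole of the rack.
- bottle: Bystander: white glue bottle with a red cap, 60 mm dia, 150 mm high, standing loose on the table; origin at its underside centre.
- cup: Bystander: paper-coloured cup, 70 mm dia, 85 mm high, standing loose on the table; origin at its underside centre.
- hole0 (a point): Centre of rack hole 0 at the level of the rack's top face, 85 mm above the table (rack x -70 mm).
- hole1 (a point): Centre of rack hole 1 at the level of the rack's top face, 85 mm above the table (rack x 0 mm).
- hole2 (a point): Centre of rack hole 2 at the level of the rack's top face, 85 mm above the table (rack x 70 mm).
- seam0 (a point): Point on the centreline of the groove's floor, model x,y (-75,-50) mm, 57 mm above the table (start, by the red dot). The groove has a copper floor, is 12 mm wide and 5 mm deep, closed at both ends; it runs straight seam0 - seam3, turns square left, straight to seam6, turns square right, straight to seam8, between the black and the white roof.
- seam1 (a point): Point on the centreline of the groove's floor, model x,y (-48,-50) mm, 57 mm above the table.
- seam2 (a point): Point on the centreline of the groove's floor, model x,y (-22,-50) mm, 57 mm above the table.
- seam3 (a point): Point on the centreline of the groove's floor, model x,y (5,-50) mm, 57 mm above the table.
- seam4 (a point): Point on the centreline of the groove's floor, model x,y (5,-18) mm, 57 mm above the table.
- seam5 (a point): Point on the centreline of the groove's floor, model x,y (5,13) mm, 57 mm above the table.
- seam6 (a point): Point on the centreline of the groove's floor, model x,y (5,45) mm, 57 mm above the table.
- seam7 (a point): Point on the centreline of the groove's floor, model x,y (40,45) mm, 57 mm above the table.
- seam8 (a point): Point on the centreline of the groove's floor, model x,y (75,45) mm, 57 mm above the table (finish, by the blue dot).
Things that resemble listed ones, but are neither listed nor needed, are in the scene too. There is more than one size of the stylus; the one meant has the size given above.

How it is judged (in metres and radians):
On the way, in this order (a step that is already met when the one before it is completed fails the run):
1. the pump plunger is pressed down to its stop while the burnisher is still in its place in the rack (value of joint plunger above 0.0135 m and distance of stylus from where it was at the start of the episode below 0.02 m), for 0.1 s.
2. the nose, pressed in at least 1 mm, is on the groove floor within 5 mm of seam0 (distance between nose_tip and seam0 below 0.005 m and value of joint nose above 0.001 m), for 0.02 s.
3. the nose, pressed in at least 1 mm, is on the groove floor within 5 mm of seam1 (distance between nose_tip and seam1 below 0.005 m and value of joint nose above 0.001 m), for 0.02 s.
4. the nose, pressed in at least 1 mm, is on the groove floor within 5 mm of seam2 (distance between nose_tip and seam2 below 0.005 m and value of joint nose above 0.001 m), for 0.02 s.
5. the nose, pressed in at least 1 mm, is on the groove floor within 5 mm of seam3 (distance between nose_tip and seam3 below 0.005 m and value of joint nose above 0.001 m), for 0.02 s.
6. the nose, pressed in at least 1 mm, is on the groove floor within 5 mm of seam4 (distance between nose_tip and seam4 below 0.005 m and value of joint nose above 0.001 m), for 0.02 s.
7. the nose, pressed in at least 1 mm, is on the groove floor within 5 mm of seam5 (distance between nose_tip and seam5 below 0.005 m and value of joint nose above 0.001 m), for 0.02 s.
8. the nose, pressed in at least 1 mm, is on the groove floor within 5 mm of seam6 (distance between nose_tip and seam6 below 0.005 m and value of joint nose above 0.001 m), for 0.02 s.
9. the nose, pressed in at least 1 mm, is on the groove floor within 5 mm of seam7 (distance between nose_tip and seam7 below 0.005 m and value of joint nose above 0.001 m), for 0.02 s.
10. the nose, pressed in at least 1 mm, is on the groove floor within 5 mm of seam8 (distance between nose_tip and seam8 below 0.005 m and value of joint nose above 0.001 m), for 0.02 s.
At the end, for the whole second after the job is handed in: The burnisher hangs at rest in a rack hole: within 10 mm of a hole's centre, within 0.08 rad of upright, collar on the rack top (-3 to +4 mm); the plunger is back up (under 2 mm); scriber, brush, bottle and cup are within 25 mm of their starting places and within 0.15 rad of upright ((horizontal distance between stylus and hole0 below 0.01 m or horizontal distance between stylus and hole1 below 0.01 m or horizontal distance between stylus and hole2 below 0.01 m) and angle between stylus's own z axis and vertical below 0.08 rad and z of stylus in the frame of rack between 0.082 and 0.089 m and linear speed of stylus below 0.01 m/s and value of joint plunger below 0.002 m and distance of each of scriber, brush, bottle, cup from where it was at the start of the episode below 0.025 m and angle between each of scriber, brush, bottle, cup's own z axis and vertical below 0.15 rad); the robot touches nothing.
It fails at once if the spring nose is pushed fully in (over 9 mm), or the stylus presses on the model with over 15 N (value of joint nose above 0.009 m or contact force between stylus and model above 15 N).
It fails at once if the stylus moves faster than 0.08 m/s while pressing on the model with over 0.5 N (contact force between stylus and model above 0.5 N and linear speed of stylus above 0.08 m/s).
It fails at once if gripper or arm pushes on the model with over 2 N (contact force between any of the fingers, the arm and model above 2 N).
It fails at once if the nose is lifted out of the groove between its ends, or is brought low over the middle of the roof: model x within 62 mm and y within 90 mm of the origin at 64 to 110 mm above the table (x of nose_tip in the frame of model between -0.062 and 0.062 m and y of nose_tip in the frame of model between -0.09 and 0.09 m and z of nose_tip in the frame of model between 0.064 and 0.11 m).
It fails at once if a bystander is shifted more than 40 mm or tipped over 0.4 rad (distance of any of scriber, brush, bottle, cup from where it was at the start of the episode above 0.04 m or angle between any of scriber, brush, bottle, cup's own z axis and vertical above 0.4 rad).
It also fails if it takes over 72 s, if anything falls off the work surface, if the arm or the gripper's body presses on something with over 40 N, if the wrist force passes 120 N, or if a joint passes its speed limit or range.

## Working session

There is one attempt and no reset: what is moved stays moved. The work goes in short steps, Python scripts to look and compute and a tool call to move; the robot and the scene stay as the last step left them, time stands still between calls to the robot, and variables do not carry over. Pictures are saved under pics/ and viewed, at most 10 in all, crops included, and the job is handed in when it is done.

Besides the shell and the picture viewer there is one more tool, called after ">>>" by a JSON object that holds its "api" and its "payload", one argument or row to a line. carry_out: Moves the arm, as the interface text tells. Its arguments: {"type":"object","properties":{"deltas":{"type":"array","items":{"type":"object","properties":{"x":{"type":"number"},"y":{"type":"number"},"z":{"type":"number"},"rx":{"type":"number"},"ry":{"type":"number"},"rz":{"type":"number"},"grip":{"type":"number"}}}}},"required":["deltas"]}

```bash
ls; mkdir -p pics; cat > h.py <<'E'
import numpy as np, cv2
from rig import telemetry, viewer, ticket, silhouettes, ctrl
def pts(name,mask,depth):
    c=viewer.get_calibration(name);K=np.array(c["camera_matrix"]);R=np.array(c["R"]);t=np.array(c["t"])
    v,u=np.nonzero(mask&(depth>0));z=depth[v,u]
    P=np.c_[(u-K[0,2])/K[0,0]*z,(v-K[1,2])/K[1,1]*z,z]
    return (P-t)@R,np.c_[u,v]
def proj(name,X):
    c=viewer.get_calibration(name);p=np.array(c["camera_matrix"])@(np.array(c["R"])@np.array(X)+np.array(c["t"]))
    return p[:2]/p[2]
E
python3 - <<'E'
from h import *
s=telemetry.read_state();print(s["clock"],s["tcp_pos"],s["force"],np.round(s["tcp_rot"],3),ctrl.grip_point_offset)
for n in("scene","side"):
    p,d=viewer.read_camera(n);cv2.imwrite(f"pics/{n}0.png",p);np.save(f"{n}.npy",d)
    for q in("model","pump","plunger","rack","stylus","scriber","brush","bottle","cup"):
        for r in silhouettes(n,q)[:4]:
            X,_=pts(n,r["mask"],d)
            print(n,q,round(r["confidence"],2),np.round(r["bbox"]), np.round(np.median(X,0),3) if len(X) else "", np.round(np.percentile(X,[2,98],axis=0),3).tolist() if len(X) else "")
E
```

```text
pics
0.0 [ 0.24400395 -0.49258655  0.23072111] [-0.67596154  0.02351219  0.34949168] [[ 0.896  0.444 -0.   ]
 [ 0.444 -0.896  0.001]
 [ 0.    -0.001 -1.   ]] 0.0187
scene model 0.91 [265. 185. 418. 308.] [0.605 0.019 0.058] [[0.468, -0.067, 0.004], [0.7, 0.235, 0.171]]
scene pump 0.54 [363. 192. 386. 226.] [0.589 0.199 0.054] [[0.556, 0.181, 0.019], [0.601, 0.219, 0.087]]
scene plunger 0.64 [369. 194. 381. 208.] [0.582 0.199 0.084] [[0.562, 0.143, 0.077], [0.61, 0.213, 0.119]]
scene rack 0.87 [161. 292. 288. 376.] [ 0.531 -0.291  0.051] [[0.423, -0.345, 0.001], [0.634, -0.23, 0.086]]
scene stylus 0.74 [261. 276. 266. 305.] [ 0.534 -0.18   0.057] [[0.528, -0.185, 0.022], [0.541, -0.168, 0.097]]
scene stylus 0.72 [247. 293. 269. 344.] [ 0.594 -0.271  0.11 ] [[0.573, -0.281, 0.037], [0.604, -0.252, 0.164]]
scene stylus 0.68 [268. 185. 412. 312.] [0.604 0.019 0.058] [[0.466, -0.068, 0.003], [0.7, 0.236, 0.171]]
scene stylus 0.51 [289. 291. 303. 322.] [ 0.603 -0.17   0.054] [[0.546, -0.177, -0.001], [0.61, -0.103, 0.098]]
scene scriber 0.6 [265. 186. 413. 308.] [0.605 0.019 0.058] [[0.469
[... 1282 characters left out ...]
 0.103] [[0.577, -0.265, 0.043], [0.602, -0.245, 0.161]]
side scriber 0.69 [257. 218. 382. 340.] [0.544 0.129 0.037] [[0.428, -0.022, 0.004], [0.689, 0.261, 0.171]]
side scriber 0.61 [374. 177. 386. 208.] [ 0.457 -0.296  0.092] [[0.444, -0.41, -0.002], [0.472, -0.284, 0.14]]
side brush 0.61 [355. 178. 362. 215.] [ 0.523 -0.271  0.106] [[0.515, -0.285, 0.04], [0.534, -0.261, 0.15]]
side bottle 0.76 [275. 177. 298. 230.] [ 0.723 -0.246  0.074] [[0.64, -0.49, -0.001], [0.818, 0.045, 0.17]]
side cup 0.66 [317. 336. 353. 394.] [0.482 0.389 0.058] [[0.452, 0.339, 0.003], [0.513, 0.404, 0.085]]
side cup 0.52 [377. 176. 385. 207.] [ 0.457 -0.295  0.103] [[0.445, -0.31, 0.064], [0.469, -0.285, 0.14]]
```

View pics/scene0.png

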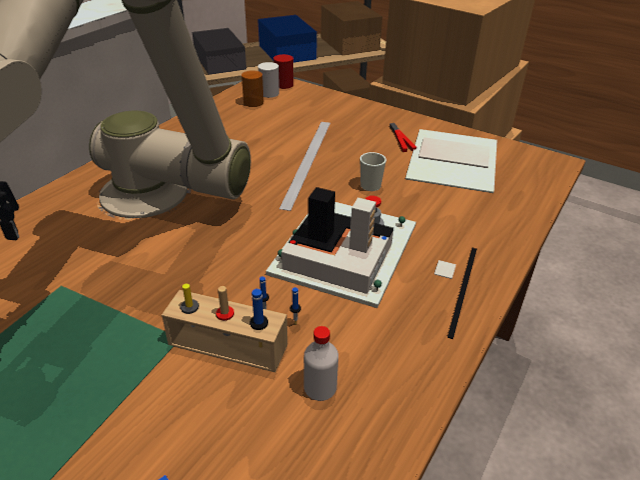

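```bash
python3 - <<'E'
import cv2
p=cv2.imread("pics/scene0.png");cv2.imwrite("pics/crop1.png",cv2.resize(p[260:400,150:350],None,fx=4,fy=4,interpolation=cv2.INTER_CUBIC))
E
```

```text
(no output)
```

View pics/crop1.png

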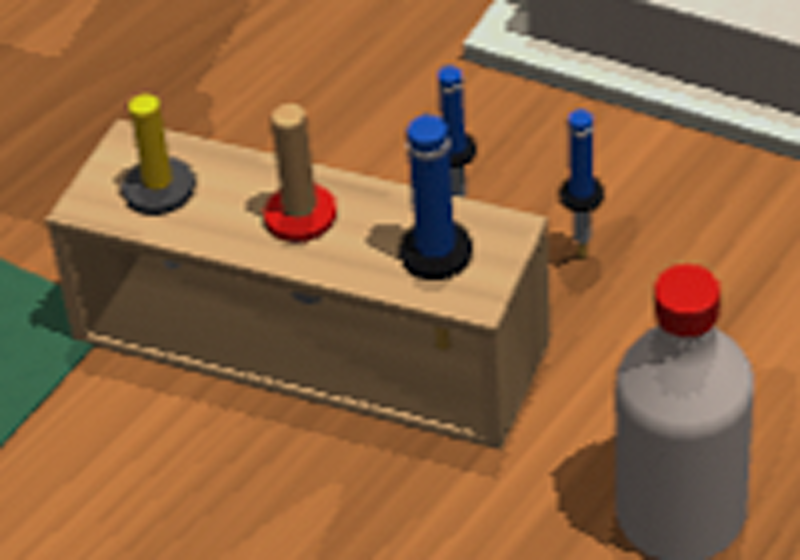

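Candidates by pixel: the burnisher in the rack at (258,309), and two small blue ones standing behind it at (263,290) and (295,303). The rack one is meant. Its top measures about 0.164 m, matching 85+80 mm, and it hangs by its collar. The other two are only 98 mm tall and stand outside the rack. The yellow scriber is at (187,298), the brush at (224,302) and the bottle at (320,365). The pump's red head shows at (374,201), behind the white tower.

```bash
cat >> h.py <<'E'
def model_seg(name,d,p):
    pass
E
python3 - <<'E'
from h import *
s=telemetry.read_state();c=viewer.get_calibration("wrist");R=np.array(c["R"]);t=np.array(c["t"])
T=np.array(s["tcp_rot"]);C=-R.T@t
print("cam in tool",np.round(T.T@(C-s["tcp_pos"]),3),"axes in tool\n",np.round(T.T@R.T,3),np.round(c["camera_matrix"],0).tolist())
# plane heights: model roof
for n in("scene","side"):
    d=np.load(n+".npy");p=cv2.imread(f"pics/{n}0.png");X,uv=pts(n,np.ones_like(d,bool),d)
    X0=X
    for lab,lo,hi,box in(("roof",.059,.065,(.4,.75,-.15,.3)),("board",.009,.015,(.4,.8,-.15,.35)),("towers",.168,.176,(.4,.75,-.15,.25)),("plunger",.083,.089,(.54,.63,.15,.25)),("racktop",.082,.0875,(.38,.68,-.38,-.18)),("stylustop",.161,.168,(.55,.63,-.3,-.22))):
        m=(X[:,2]>lo)&(X[:,2]<hi)&(X[:,0]>box[0])&(X[:,0]<box[1])&(X[:,1]>box[2])&(X[:,1]<box[3])
        Q=X[m][:,:2].astype(np.float32)
        if len(Q)>4: r=cv2.minAreaRect(Q);print(n,lab,len(Q),np.round(r[0],3),np.round(r[1],3),round(r[2],1),np.round(cv2.boxPoints(r),3).tolist())
E
```

```text
cam in tool [ 0.065 -0.001 -0.144] axes in tool
 [[ 0.    -0.966 -0.259]
 [ 1.     0.    -0.001]
 [ 0.001 -0.259  0.966]] [[370.0, 0.0, 319.0], [0.0, 370.0, 242.0], [0.0, 0.0, 1.0]]
scene roof 2531 [0.57  0.048] [0.201 0.184] 10.6 [[0.45399999618530273, 0.12099999934434891], [0.4880000054836273, -0.061000000685453415], [0.6859999895095825, -0.024000000208616257], [0.6520000100135803, 0.15800000727176666]]
scene board 2221 [0.552 0.146] [0.261 0.423] 10.1 [[0.3869999945163727, 0.3310000002384186], [0.460999995470047, -0.08500000089406967], [0.7179999947547913, -0.039000000804662704], [0.6439999938011169, 0.37700000405311584]]
scene towers 500 [0.573 0.049] [0.138 0.05 ] 11.7 [[0.5, 0.05900000035762787], [0.5099999904632568, 0.009999999776482582], [0.6449999809265137, 0.03799999877810478], [0.6349999904632568, 0.08699999749660492]]
scene plunger 71 [0.577 0.2  ] [0.027 0.042] 71.1 [[0.5519999861717224, 0.1940000057220459], [0.5920000076293945, 0.18000000715255737], [0.6010000109672546, 0.20600000023841858], [0.5609999895095825, 0.2199999988079071]]
scene racktop 2374 [ 0.514 -0.255] [0
[... 1064 characters left out ...]
 0.09000000357627869]]
side plunger 161 [0.575 0.201] [0.036 0.041] 13.0 [[0.5529999732971191, 0.21699999272823334], [0.5619999766349792, 0.1770000010728836], [0.597000002861023, 0.1850000023841858], [0.5879999995231628, 0.22499999403953552]]
side racktop 634 [ 0.523 -0.279] [0.221 0.082] 16.1 [[0.4050000011920929, -0.27000001072883606], [0.42800000309944153, -0.3490000069141388], [0.6399999856948853, -0.28700000047683716], [0.6169999837875366, -0.20800000429153442]]
side stylustop 17 [ 0.591 -0.26 ] [0.015 0.016] 54.2 [[0.5799999833106995, -0.26100000739097595], [0.5929999947547913, -0.27000001072883606], [0.6010000109672546, -0.2590000033378601], [0.5879999995231628, -0.24899999797344208]]
```

>>> {"api": "carry_out", "payload": {
  "deltas": [
    {"x": 0.95,"y": -0.17,"z": -0.125},
    {"x": 0.95,"y": -0.17,"z": -0.125},
    {"x": 0.95,"y": -0.17,"z": -0.125},
    {"x": 0.95,"y": -0.17,"z": -0.125},
    {"x": 0.95,"y": -0.17,"z": -0.125},
    {"x": 0.95,"y": -0.17,"z": -0.125},
    {"x": 0.95,"y": -0.17,"z": -0.125},
    {"x": 0.95,"y": -0.17,"z": -0.125}
  ]
}}

```text
$.deltas[0]: bad value
```

>>> {"api": "carry_out", "payload": {
  "deltas": [
    {"rz": 1},
    {"rz": 1},
    {"x": 0},
    {"x": 0},
    {"x": 0}
  ]
}}

```text
$.deltas[0]: bad value
```

```bash
cat > look.py <<'E'
from h import *
import sys
s=telemetry.read_state();print(s["clock"],np.round(s["tcp_pos"],4),np.round(s["tcp_rot"],3).tolist(),np.round(s["qd"],2).max())
p,d=viewer.read_camera("wrist");cv2.imwrite(f"pics/{sys.argv[1]}.png",p);np.save(f"pics/{sys.argv[1]}.npy",d)
X,uv=pts("wrist",np.ones_like(d,bool),d)
for lab,lo,hi,box in(("roof",.059,.065,(.4,.75,-.15,.158)),("board",.009,.015,(.4,.8,-.15,.28)),("blackt",.168,.176,(.49,.565,-.0,.1)),("whitet",.168,.176,(.585,.66,0,.11)),("plunger",.083,.089,(.54,.63,.15,.25)),("racktop",.082,.0875,(.38,.68,-.38,-.2)),("stylustop",.161,.168,(.55,.63,-.3,-.22))):
    m=(X[:,2]>lo)&(X[:,2]<hi)&(X[:,0]>box[0])&(X[:,0]<box[1])&(X[:,1]>box[2])&(X[:,1]<box[3])
    Q=X[m][:,:2].astype(np.float32)
    if len(Q)>4: r=cv2.minAreaRect(Q);print(lab,len(Q),np.round(X[m].mean(0),4),np.round(r[0],4),np.round(r[1],4),round(r[2],1),np.round(cv2.boxPoints(r),3).tolist())
E
python3 look.py w1
```

```text
1.0 [ 0.2441 -0.4929  0.2313] [[0.896, 0.444, -0.0], [0.444, -0.896, 0.0], [-0.0, -0.0, -1.0]] -0.02
```

View pics/w1.png

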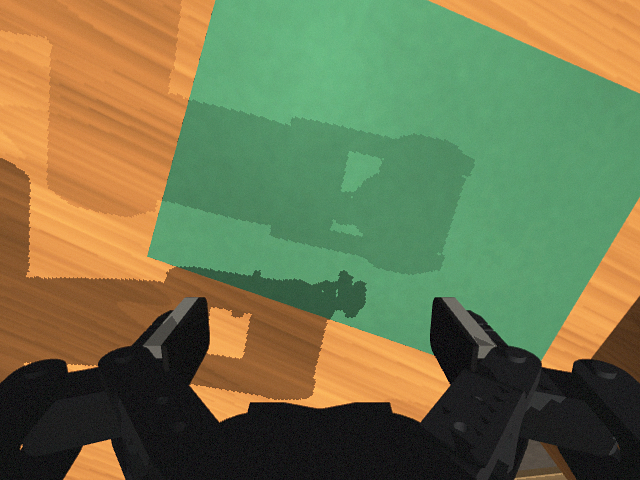

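Both moves were refused, probably because every field is required. The wrist picture shows only the green mat (400,180), with the fingers at (180,330) and (460,330). Image up is tool +x.

>>> {"api": "carry_out", "payload": {
  "deltas": [
    {"x": 0.95,"y": -0.17,"z": -0.125,"rx": 0,"ry": 0,"rz": 0,"grip": 100},
    {"x": 0.95,"y": -0.17,"z": -0.125,"rx": 0,"ry": 0,"rz": 0,"grip": 100},
    {"x": 0.95,"y": -0.17,"z": -0.125,"rx": 0,"ry": 0,"rz": 0,"grip": 100},
    {"x": 0.95,"y": -0.17,"z": -0.125,"rx": 0,"ry": 0,"rz": 0,"grip": 100},
    {"x": 0.95,"y": -0.17,"z": -0.125,"rx": 0,"ry": 0,"rz": 0,"grip": 100},
    {"x": 0.95,"y": -0.17,"z": -0.125,"rx": 0,"ry": 0,"rz": 0,"grip": 100},
    {"x": 0.95,"y": -0.17,"z": -0.125,"rx": 0,"ry": 0,"rz": 0,"grip": 100},
    {"x": 0,"y": 0,"z": 0,"rx": 0,"ry": 0,"rz": 0,"grip": 100}
  ]
}}

```text
clock: 1.85
tcp_pos: [0.5192, -0.2884, 0.2756]
tcp_rot: [[0.893, 0.449, 0.002], [0.449, -0.893, -0.0], [0.002, 0.001, -1.0]]
force: [-0.8, -1.0, 0.3]
finger_gap: 0.0855
gripper_force: 0.0
```

>>> {"api": "carry_out", "payload": {
  "deltas": [
    {"x": 0,"y": 0,"z": 0,"rx": 0,"ry": 0,"rz": 1,"grip": 100},
    {"x": 0,"y": 0,"z": 0,"rx": 0,"ry": 0,"rz": 1,"grip": 100},
    {"x": 0,"y": 0,"z": 0,"rx": 0,"ry": 0,"rz": 0,"grip": 100},
    {"x": 0,"y": 0,"z": 0,"rx": 0,"ry": 0,"rz": 0,"grip": 100}
  ]
}}

```text
clock: 2.25
tcp_pos: [0.5153, -0.2923, 0.275]
tcp_rot: [[0.959, 0.283, -0.0], [0.283, -0.959, 0.0], [-0.0, -0.0, -1.0]]
force: [0.4, -0.2, -0.3]
finger_gap: 0.0853
gripper_force: 0.0
```

```bash
python3 look.py w2
```

```text
2.25 [ 0.5153 -0.2923  0.275 ] [[0.959, 0.283, -0.0], [0.283, -0.959, 0.0], [-0.0, -0.0, -1.0]] 0.14
roof 10150 [ 0.5531 -0.0152  0.0629] [ 0.5531 -0.0094] [0.1418 0.0681] 9.4 [[0.4779999852180481, 0.013000000268220901], [0.48899999260902405, -0.054999999701976776], [0.6290000081062317, -0.03099999949336052], [0.6169999837875366, 0.035999998450279236]]
board 6228 [ 0.5302 -0.0366  0.013 ] [0.5455 0.0016] [0.1893 0.1312] 10.4 [[0.4410000145435333, 0.04899999871850014], [0.46399998664855957, -0.07999999821186066], [0.6499999761581421, -0.04600000008940697], [0.6269999742507935, 0.08299999684095383]]
racktop 14935 [ 0.5349 -0.2773  0.0859] [ 0.5241 -0.2805] [0.2206 0.0701] 16.1 [[0.40799999237060547, -0.2770000100135803], [0.42800000309944153, -0.3449999988079071], [0.6399999856948853, -0.2840000092983246], [0.6200000047683716, -0.2160000056028366]]
stylustop 599 [ 0.5909 -0.2626  0.1658] [ 0.5909 -0.2624] [0.0172 0.0171] 60.0 [[0.5789999961853027, -0.26600000262260437], [0.593999981880188, -0.27399998903274536], [0.6029999852180481, -0.2590000033378601], [0.5879999995231628, -0.25099998712539673]]
```

View pics/w2.png

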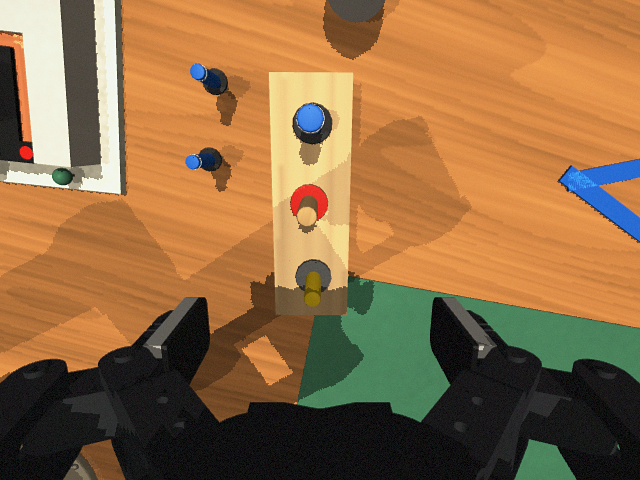

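The target burnisher's blue top is at (310,118) in the rack, with the brush at (307,210) and the scriber at (312,285). The look-alikes stand at (207,78) and (205,160), and the red dot on the model is at (26,152). Next I'll look at the model.

>>> {"api": "carry_out", "payload": {
  "deltas": [
    {"x": 0.137,"y": -0.92,"z": 0,"rx": 0,"ry": 0,"rz": 0,"grip": 100},
    {"x": 0.137,"y": -0.92,"z": 0,"rx": 0,"ry": 0,"rz": 0,"grip": 50},
    {"x": 0.137,"y": -0.92,"z": 0,"rx": 0,"ry": 0,"rz": 0,"grip": 0},
    {"x": 0.137,"y": -0.92,"z": 0,"rx": 0,"ry": 0,"rz": 0,"grip": 0},
    {"x": 0.137,"y": -0.92,"z": 0,"rx": 0,"ry": 0,"rz": 0,"grip": 0},
    {"x": 0.137,"y": -0.92,"z": 0,"rx": 0,"ry": 0,"rz": 0,"grip": 0},
    {"x": 0.137,"y": -0.92,"z": 0,"rx": 0,"ry": 0,"rz": 0,"grip": 0},
    {"x": 0,"y": 0,"z": 0,"rx": 0,"ry": 0,"rz": 0.6,"grip": 0}
  ]
}}

```text
clock: 3.1
tcp_pos: [0.4698, 0.0346, 0.2756]
tcp_rot: [[0.972, 0.237, 0.001], [0.237, -0.972, 0.001], [0.001, -0.001, -1.0]]
force: [-0.1, -0.3, 0.4]
finger_gap: 0.0004
gripper_force: 0.0
```

>>> {"api": "carry_out", "payload": {
  "deltas": [
    {"x": 0,"y": 0,"z": 0,"rx": 0,"ry": 0,"rz": 0.6,"grip": 0},
    {"x": 0,"y": 0,"z": 0,"rx": 0,"ry": 0,"rz": 0,"grip": 0},
    {"x": 0,"y": 0,"z": 0,"rx": 0,"ry": 0,"rz": 0,"grip": 0}
  ]
}}

```text
clock: 3.4
tcp_pos: [0.471, 0.0303, 0.2751]
tcp_rot: [[0.983, 0.181, 0.0], [0.181, -0.983, 0.0], [0.0, -0.0, -1.0]]
force: [0.7, -0.4, -0.0]
finger_gap: -0.0001
gripper_force: 0.0
```

```bash
python3 look.py w3
```

```text
3.4 [0.471  0.0303 0.2751] [[0.983, 0.181, 0.0], [0.181, -0.983, 0.0], [0.0, -0.0, -1.0]] 0.15
roof 29656 [0.5656 0.0521 0.0628] [0.5618 0.0509] [0.1797 0.1811] 10.3 [[0.4569999873638153, 0.12399999797344208], [0.49000000953674316, -0.05400000140070915], [0.6660000085830688, -0.02199999988079071], [0.6340000033378601, 0.15600000321865082]]
board 20374 [0.519  0.1533 0.013 ] [0.5468 0.094 ] [0.2257 0.3112] 10.3 [[0.40799999237060547, 0.22699999809265137], [0.46399998664855957, -0.07900000363588333], [0.6859999895095825, -0.039000000804662704], [0.6299999952316284, 0.2669999897480011]]
blackt 4989 [0.5302 0.0435 0.1729] [0.5298 0.0433] [0.0447 0.045 ] 10.4 [[0.5040000081062317, 0.061000000685453415], [0.5120000243186951, 0.017000000923871994], [0.5559999942779541, 0.02500000037252903], [0.5479999780654907, 0.0689999982714653]]
whitet 1657 [0.6079 0.0579 0.1727] [0.6082 0.058 ] [0.0121 0.04  ] 10.3 [[0.5989999771118164, 0.07699999958276749], [0.6060000061988831, 0.03700000047683716], [0.6179999709129333, 0.039000000804662704], [0.6110000014305115, 0.07900000363588333]]
plunger 2030 [0.5766 0.1986 0.0869] [0.5766 0.1993] [0.0393 0.0394] 15.4 [[0.5519999861717224, 0.21299999952316284], [0.5630000233650208, 0.17499999701976776], [0.6010000109672546, 0.1860000044107437], [0.5899999737739563, 0.2240000069141388]]
racktop 3729 [ 0.493  -0.2601  0.0852] [ 0.5127 -0.248 ] [0.2216 0.0271] 22.7 [[0.4050000011920929, -0.27799999713897705], [0.41600000858306885, -0.30300000309944153], [0.6200000047683716, -0.21799999475479126], [0.6100000143051147, -0.19300000369548798]]
```

View pics/w3.png

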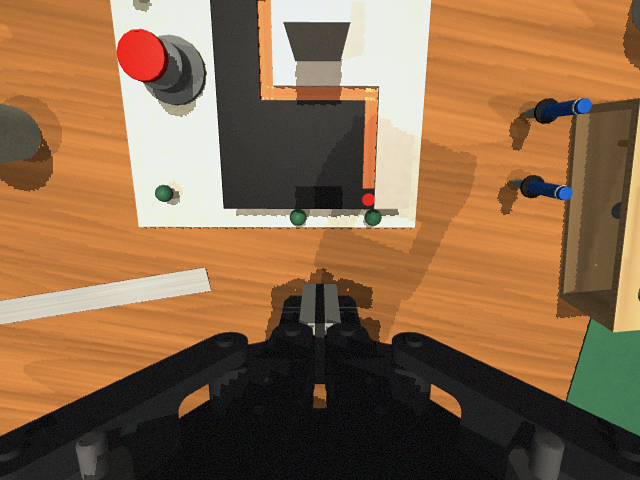

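The pump head is at (143,55), the orange seam groove runs (370,190)–(375,95)–(265,90)–(262,0), the red dot is at (368,200), and the fingers are shut at (320,310). The black tower, roof edge and board corner agree on model origin (0.572,0.0527), yaw 10.3°. I'll press the plunger next.

>>> {"api": "carry_out", "payload": {
  "deltas": [
    {"x": 0.537,"y": -0.587,"z": 0,"rx": 0,"ry": 0,"rz": 0,"grip": 0},
    {"x": 0.537,"y": -0.587,"z": 0,"rx": 0,"ry": 0,"rz": 0,"grip": 0},
    {"x": 0.537,"y": -0.587,"z": 0,"rx": 0,"ry": 0,"rz": 0,"grip": 0},
    {"x": 0.537,"y": -0.587,"z": 0,"rx": 0,"ry": 0,"rz": 0,"grip": 0},
    {"x": 0.537,"y": -0.587,"z": 0,"rx": 0,"ry": 0,"rz": 0,"grip": 0},
    {"x": 0,"y": 0,"z": 0.8,"rx": 0,"ry": 0,"rz": 0,"grip": 0},
    {"x": 0,"y": 0,"z": 0.8,"rx": 0,"ry": 0,"rz": 0,"grip": 0},
    {"x": 0,"y": 0,"z": 0.8,"rx": 0,"ry": 0,"rz": 0,"grip": 0}
  ]
}}

```text
clock: 4.25
tcp_pos: [0.5768, 0.1988, 0.1535]
tcp_rot: [[0.984, 0.181, 0.0], [0.181, -0.984, 0.0], [0.0, 0.0, -1.0]]
force: [1.4, -0.2, -0.6]
finger_gap: 0.0001
gripper_force: 0.0
```

>>> {"api": "carry_out", "payload": {
  "deltas": [
    {"x": 0,"y": 0,"z": 0.8,"rx": 0,"ry": 0,"rz": 0,"grip": 0},
    {"x": 0,"y": 0,"z": 0.4,"rx": 0,"ry": 0,"rz": 0,"grip": 0},
    {"x": 0,"y": 0,"z": 0.17,"rx": 0,"ry": 0,"rz": 0,"grip": 0},
    {"x": 0,"y": 0,"z": 0.17,"rx": 0,"ry": 0,"rz": 0,"grip": 0},
    {"x": 0,"y": 0,"z": 0.14,"rx": 0,"ry": 0,"rz": 0,"grip": 0},
    {"x": 0,"y": 0,"z": 0,"rx": 0,"ry": 0,"rz": 0,"grip": 0},
    {"x": 0,"y": 0,"z": 0,"rx": 0,"ry": 0,"rz": 0,"grip": 0}
  ]
}}

```text
clock: 4.95
tcp_pos: [0.577, 0.1987, 0.0724]
tcp_rot: [[0.984, 0.18, 0.001], [0.18, -0.984, -0.0], [0.001, 0.001, -1.0]]
force: [-5.4, -2.1, 6.4]
finger_gap: 0.0002
gripper_force: 3.2
```

```bash
cat > groove.py <<'E'
import numpy as np,cv2
from h import *
# pose of w3 camera from tool pose at that time
c=viewer.get_calibration("wrist");s=telemetry.read_state()
R=np.array(c["R"]);t=np.array(c["t"]);T=np.array(s["tcp_rot"]);C=-R.T@t
off=T.T@(C-s["tcp_pos"]);A=T.T@R.T
T3=np.array([[.9834,.1813,0],[.1813,-.9834,0],[0,0,-1]]);p3=np.array([.471,.0303,.2751])
C3=p3+T3@off;A3=T3@A;K=np.array(c["camera_matrix"])
im=cv2.imread("pics/w3.png");hsv=cv2.cvtColor(im,cv2.COLOR_BGR2HSV)
d=np.load("pics/w3.npy");v,u=np.nonzero(d>0);z=d[v,u]
X=np.c_[(u-K[0,2])/K[0,0]*z,(v-K[1,2])/K[1,1]*z,z]@A3.T+C3
O=np.array([.5721,.0527]);a=np.radians(10.33);M=np.array([[np.cos(a),-np.sin(a)],[np.sin(a),np.cos(a)]])
m=(X[:,:2]-O)@M
h=hsv[v,u]
print("floor z med",)
def show(lab,sel,ax):
    q=m[sel];print(lab,sel.sum(),np.round(np.percentile(q[:,ax],[3,50,97])*1e3,1),np.round(np.median(X[sel,2]),4), "other",np.round(np.percentile(q[:,1-ax],[1,99])*1e3,1))
fl=(X[:,2]<.060)&(X[:,2]>.054)
show("seg1 y",fl&(abs(m[:,1]+.05)<.02)&(m[:,0]<-.005)&(m[:,0]>-.09),1)
show("seg2 x",fl&(abs(m[:,0]-.005)<.02)&(m[:,1]<.033)&(m[:,1]>-.04),0)
show("seg3 y",fl&(abs(m[:,1]-.045)<.02)&(m[:,0]>.015)&(m[:,0]<.09),1)
red=(h[:,1]>180)&((h[:,0]<4)|(h[:,0]>176))&(abs(X[:,2]-.063)<.004)
show("red dot",red,0)
rt=(abs(X[:,2]-.1729)<.003)
E
python3 groove.py
```

```text
floor z med
seg1 y 1025 [-55.8 -50.3 -44.8] 0.0583 other [-80.9  -5.1]
seg2 x 1093 [-0.1  5.8 11. ] 0.0584 other [-39.6  32.2]
seg3 y 1061 [40.  45.4 50.8] 0.0584 other [15.2 79.3]
red dot 121 [-96.7 -91.  -86.1] 0.0634 other [-54.7 -43.9]
```

>>> {"api": "carry_out", "payload": {
  "deltas": [
    {"x": 0,"y": 0,"z": 0.05,"rx": 0,"ry": 0,"rz": 0,"grip": 0},
    {"x": 0,"y": 0,"z": 0.03,"rx": 0,"ry": 0,"rz": 0,"grip": 0},
    {"x": 0,"y": 0,"z": 0,"rx": 0,"ry": 0,"rz": 0,"grip": 0},
    {"x": 0,"y": 0,"z": 0,"rx": 0,"ry": 0,"rz": 0,"grip": 0},
    {"x": 0,"y": 0,"z": 0,"rx": 0,"ry": 0,"rz": 0,"grip": 0}
  ]
}}

```text
clock: 5.45
tcp_pos: [0.5773, 0.1988, 0.0708]
tcp_rot: [[0.984, 0.18, 0.004], [0.18, -0.984, -0.0], [0.004, 0.001, -1.0]]
force: [-9.5, -3.7, 22.9]
finger_gap: -0.0002
gripper_force: 11.2
```

The plunger is on its stop: TCP at 0.0708 and the force jumped to 23 N. I'll lift and go to the rack.

>>> {"api": "carry_out", "payload": {
  "deltas": [
    {"x": 0,"y": 0,"z": -0.5,"rx": 0,"ry": 0,"rz": 0,"grip": 0},
    {"x": 0,"y": 0,"z": -1,"rx": 0,"ry": 0,"rz": 0,"grip": 0},
    {"x": 0,"y": 0,"z": -1,"rx": 0,"ry": 0,"rz": 0,"grip": 0},
    {"x": 0,"y": 0,"z": -1,"rx": 0,"ry": 0,"rz": 0,"grip": 0},
    {"x": 0,"y": 0,"z": -0.6,"rx": 0,"ry": 0,"rz": 0,"grip": 0},
    {"x": -0.14,"y": 0.911,"z": 0,"rx": 0,"ry": 0,"rz": 0,"grip": 0},
    {"x": -0.14,"y": 0.911,"z": 0,"rx": 0,"ry": 0,"rz": 0,"grip": 0},
    {"x": -0.14,"y": 0.911,"z": 0,"rx": 0,"ry": 0,"rz": 0,"grip": 0}
  ]
}}

```text
clock: 6.25
tcp_pos: [0.5808, 0.0594, 0.2733]
tcp_rot: [[0.984, 0.181, 0.003], [0.181, -0.984, -0.0], [0.003, 0.001, -1.0]]
force: [0.2, -0.1, 0.4]
finger_gap: -0.0
gripper_force: 0.0
```

>>> {"api": "carry_out", "payload": {
  "deltas": [
    {"x": -0.14,"y": 0.911,"z": 0,"rx": 0,"ry": 0,"rz": 0,"grip": 0},
    {"x": -0.14,"y": 0.911,"z": 0,"rx": 0,"ry": 0,"rz": 0,"grip": 0},
    {"x": -0.14,"y": 0.911,"z": 0,"rx": 0,"ry": 0,"rz": 0,"grip": 0},
    {"x": -0.14,"y": 0.911,"z": 0,"rx": 0,"ry": 0,"rz": 0,"grip": 70},
    {"x": -0.14,"y": 0.911,"z": 0,"rx": 0,"ry": 0,"rz": 0,"grip": 70},
    {"x": -0.14,"y": 0.911,"z": 0,"rx": 0,"ry": 0,"rz": 0,"grip": 70},
    {"x": -0.14,"y": 0.911,"z": 0,"rx": 0,"ry": 0,"rz": 0,"grip": 70},
    {"x": 0,"y": 0,"z": 0,"rx": 0,"ry": 0,"rz": -0.6,"grip": 70}
  ]
}}

```text
clock: 7.05
tcp_pos: [0.5892, -0.2674, 0.2718]
tcp_rot: [[0.974, 0.226, 0.001], [0.226, -0.974, -0.002], [0.001, 0.002, -1.0]]
force: [-0.3, 1.0, -0.2]
finger_gap: 0.0596
gripper_force: 0.0
```

>>> {"api": "carry_out", "payload": {
  "deltas": [
    {"x": 0,"y": 0,"z": 0,"rx": 0,"ry": 0,"rz": -0.6,"grip": 70},
    {"x": 0,"y": 0,"z": 0,"rx": 0,"ry": 0,"rz": 0,"grip": 70},
    {"x": 0,"y": 0,"z": 0,"rx": 0,"ry": 0,"rz": 0,"grip": 70},
    {"x": 0,"y": 0,"z": 0,"rx": 0,"ry": 0,"rz": 0,"grip": 70}
  ]
}}

```text
clock: 7.45
tcp_pos: [0.5898, -0.2615, 0.2726]
tcp_rot: [[0.96, 0.281, 0.001], [0.281, -0.96, -0.001], [0.001, 0.001, -1.0]]
force: [0.0, 1.2, 0.1]
finger_gap: 0.06
gripper_force: 0.0
```

```bash
cat > st.py <<'E'
from h import *
s=telemetry.read_state();np.set_printoptions(precision=4,suppress=True);T=np.array(s["tcp_rot"])
print(s["clock"],s["tcp_pos"],"yaw",np.degrees(np.arctan2(T[1,0],T[0,0])),"z",T[:,2],"F",s["force"],s["finger_gap"],s["gripper_force"])
def rel(x,y,z): print("tool delta units",T.T@(np.array([x,y,z])-s["tcp_pos"])/.05)
E
python3 -c "
from st import *
rel(.591,-.2622,.124)
p,d=viewer.read_camera('wrist');X,uv=pts('wrist',np.ones_like(d,bool),d)
m=(X[:,2]>.161)&(X[:,2]<.169)&(abs(X[:,0]-.591)<.03)&(abs(X[:,1]+.262)<.03);print(m.sum(),X[m].mean(0) if m.any() else '')
"
```

```text
7.45 [ 0.5898 -0.2615  0.2726] yaw 16.31901609075082 z [ 0.0008 -0.0005 -1.    ] F [0.0285 1.21   0.1435] 0.06002720039869575 0.0
tool delta units [0.0173 0.0189 2.9711]
497 [ 0.5915 -0.2623  0.1654]
```

>>> {"api": "carry_out", "payload": {
  "deltas": [
    {"x": 0.03,"y": 0.02,"z": 0.9,"rx": 0,"ry": 0,"rz": 0,"grip": 70},
    {"x": 0,"y": 0,"z": 0.9,"rx": 0,"ry": 0,"rz": 0,"grip": 70},
    {"x": 0,"y": 0,"z": 0.7,"rx": 0,"ry": 0,"rz": 0,"grip": 70},
    {"x": 0,"y": 0,"z": 0.47,"rx": 0,"ry": 0,"rz": 0,"grip": 70},
    {"x": 0,"y": 0,"z": 0,"rx": 0,"ry": 0,"rz": 0,"grip": 70},
    {"x": 0,"y": 0,"z": 0,"rx": 0,"ry": 0,"rz": 0,"grip": 70},
    {"x": 0,"y": 0,"z": 0,"rx": 0,"ry": 0,"rz": 0,"grip": 30},
    {"x": 0,"y": 0,"z": 0,"rx": 0,"ry": 0,"rz": 0,"grip": 30}
  ]
}}

```text
clock: 8.3
tcp_pos: [0.592, -0.2625, 0.1253]
tcp_rot: [[0.96, 0.281, 0.002], [0.281, -0.96, -0.002], [0.002, 0.002, -1.0]]
force: [0.4, -0.6, -0.3]
finger_gap: 0.0317
gripper_force: 0.0
```

>>> {"api": "carry_out", "payload": {
  "deltas": [
    {"x": 0,"y": 0,"z": 0,"rx": 0,"ry": 0,"rz": 0,"grip": 20},
    {"x": 0,"y": 0,"z": 0,"rx": 0,"ry": 0,"rz": 0,"grip": 0},
    {"x": 0,"y": 0,"z": 0,"rx": 0,"ry": 0,"rz": 0,"grip": 0},
    {"x": 0,"y": 0,"z": 0,"rx": 0,"ry": 0,"rz": 0,"grip": 0},
    {"x": 0,"y": 0,"z": 0,"rx": 0,"ry": 0,"rz": 0,"grip": 0}
  ]
}}

```text
clock: 8.8
tcp_pos: [0.5918, -0.2626, 0.1248]
tcp_rot: [[0.96, 0.281, 0.002], [0.281, -0.96, -0.001], [0.001, 0.002, -1.0]]
force: [-0.9, 0.0, 6.7]
finger_gap: 0.0165
gripper_force: 58.3
```

```bash
python3 st.py
```

```text
8.8 [ 0.5918 -0.2626  0.1248] yaw 16.341700243364805 z [ 0.0019 -0.0013 -1.    ] F [-0.8633  0.0389  6.7312] 0.016541590462062473 58.29608738422394
```

>>> {"api": "carry_out", "payload": {
  "deltas": [
    {"x": 0,"y": 0,"z": -0.2,"rx": 0,"ry": 0,"rz": 0,"grip": 0},
    {"x": 0,"y": 0,"z": -0.6,"rx": 0,"ry": 0,"rz": 0,"grip": 0},
    {"x": 0,"y": 0,"z": -0.9,"rx": 0,"ry": 0,"rz": 0,"grip": 0},
    {"x": 0,"y": 0,"z": -0.9,"rx": 0,"ry": 0,"rz": 0,"grip": 0},
    {"x": 0,"y": 0,"z": -0.6,"rx": 0,"ry": 0,"rz": 0,"grip": 0},
    {"x": -0.03,"y": -0.5,"z": 0,"rx": 0,"ry": 0,"rz": 0,"grip": 0},
    {"x": -0.03,"y": -0.8,"z": 0,"rx": 0,"ry": 0,"rz": 0,"grip": 0},
    {"x": -0.03,"y": -0.8,"z": 0,"rx": 0,"ry": 0,"rz": 0,"grip": 0}
  ]
}}

```text
clock: 9.6
tcp_pos: [0.5567, -0.1617, 0.2835]
tcp_rot: [[0.96, 0.281, -0.001], [0.281, -0.96, 0.001], [-0.001, -0.001, -1.0]]
force: [0.6, 0.5, -1.8]
finger_gap: 0.0166
gripper_force: 58.9
```

>>> {"api": "carry_out", "payload": {
  "deltas": [
    {"x": -0.03,"y": -0.8,"z": 0,"rx": 0,"ry": 0,"rz": 0,"grip": 0},
    {"x": -0.03,"y": -0.8,"z": 0,"rx": 0,"ry": 0,"rz": 0,"grip": 0},
    {"x": -0.03,"y": -0.8,"z": 0,"rx": 0,"ry": 0,"rz": 0,"grip": 0},
    {"x": 0,"y": -0.82,"z": 0,"rx": 0,"ry": 0,"rz": 0,"grip": 0},
    {"x": 0,"y": 0,"z": 0,"rx": 0,"ry": 0,"rz": -0.5,"grip": 0},
    {"x": 0,"y": 0,"z": 0,"rx": 0,"ry": 0,"rz": -1,"grip": 0},
    {"x": 0,"y": 0,"z": 0,"rx": 0,"ry": 0,"rz": -1,"grip": 0},
    {"x": 0,"y": 0,"z": 0,"rx": 0,"ry": 0,"rz": -1,"grip": 0}
  ]
}}

```text
clock: 10.4
tcp_pos: [0.5076, -0.0093, 0.2839]
tcp_rot: [[0.828, 0.56, -0.0], [0.56, -0.828, 0.0], [-0.0, -0.0, -1.0]]
force: [0.7, 0.0, -0.7]
finger_gap: 0.0164
gripper_force: 59.0
```

>>> {"api": "carry_out", "payload": {
  "deltas": [
    {"x": 0,"y": 0,"z": 0,"rx": 0,"ry": 0,"rz": -1,"grip": 0},
    {"x": 0,"y": 0,"z": 0,"rx": 0,"ry": 0,"rz": -1,"grip": 0},
    {"x": 0,"y": 0,"z": 0,"rx": 0,"ry": 0,"rz": -1,"grip": 0},
    {"x": 0,"y": 0,"z": 0,"rx": 0,"ry": 0,"rz": -1,"grip": 0},
    {"x": 0,"y": 0,"z": 0,"rx": 0,"ry": 0,"rz": -1,"grip": 0},
    {"x": 0,"y": 0,"z": 0,"rx": 0,"ry": 0,"rz": -1,"grip": 0},
    {"x": 0,"y": 0,"z": 0,"rx": 0,"ry": 0,"rz": -1,"grip": 0},
    {"x": 0,"y": 0,"z": 0,"rx": 0,"ry": 0,"rz": -1,"grip": 0}
  ]
}}

```text
clock: 11.2
tcp_pos: [0.5076, -0.0094, 0.2838]
tcp_rot: [[0.275, 0.962, -0.001], [0.962, -0.275, 0.0], [0.0, -0.001, -1.0]]
force: [-0.1, 0.3, -0.6]
finger_gap: 0.0167
gripper_force: 59.0
```

>>> {"api": "carry_out", "payload": {
  "deltas": [
    {"x": 0,"y": 0,"z": 0,"rx": 0,"ry": 0,"rz": -1,"grip": 0},
    {"x": 0,"y": 0,"z": 0,"rx": 0,"ry": 0,"rz": -1,"grip": 0},
    {"x": 0,"y": 0,"z": 0,"rx": 0,"ry": 0,"rz": -1,"grip": 0},
    {"x": 0,"y": 0,"z": 0,"rx": 0,"ry": 0,"rz": -1,"grip": 0},
    {"x": 0,"y": 0,"z": 0,"rx": 0,"ry": 0,"rz": -1,"grip": 0},
    {"x": 0,"y": 0,"z": 0,"rx": 0,"ry": 0,"rz": -0.3,"grip": 0},
    {"x": 0,"y": 0,"z": 0,"rx": 0,"ry": 0,"rz": 0,"grip": 0},
    {"x": 0,"y": 0,"z": 0,"rx": 0,"ry": 0,"rz": 0,"grip": 0}
  ]
}}

```text
clock: 12.0
tcp_pos: [0.5078, -0.0095, 0.2836]
tcp_rot: [[-0.178, 0.984, -0.0], [0.984, 0.178, 0.0], [0.0, -0.0, -1.0]]
force: [-0.5, 0.3, -0.9]
finger_gap: 0.0163
gripper_force: 59.0
```

```bash
python3 -c "
from st import *
rel(.5079,-.0098,.165)
ims=[]
for n in('wrist','side','scene'):
    p,d=viewer.read_camera(n);cv2.imwrite(f'pics/g_{n}.png',p)
    if n!='wrist':
        tip=np.array(s['tcp_pos'])-[0,0,.105];u,v=proj(n,tip);print(n,u,v);u,v=int(u),int(v)
        ims.append(cv2.resize(p[v-60:v+20,u-40:u+40],(400,400),interpolation=cv2.INTER_CUBIC))
        X,uv=pts(n,np.ones_like(d,bool),d)
        for lo,hi in((-.135+.03,-.08),(-.062,-.045),):
            m=(abs(X[:,0]-s['tcp_pos'][0])<.03)&(abs(X[:,1]-s['tcp_pos'][1])<.03)&(X[:,2]>s['tcp_pos'][2]+lo)&(X[:,2]<s['tcp_pos'][2]+hi)
            print(n,lo,m.sum(),X[m].mean(0),X[m].min(0),X[m].max(0))
cv2.imwrite('pics/g.png',np.hstack(ims))
"
```

```text
12.0 [ 0.5078 -0.0095  0.2836] yaw 100.2519292136543 z [-0.0002  0.0001 -1.    ] F [-0.5128  0.2912 -0.9172] 0.01628538718146171 59.043134450912476
tool delta units [-0.0065  0.0011  2.3728]
side 350.0309619997377 208.77908204224616
side -0.10500000000000001 26 [ 0.5073 -0.006   0.1929] [ 0.5027 -0.0109  0.1802] [ 0.5105 -0.0028  0.2034]
side -0.062 39 [ 0.5063 -0.0033  0.2297] [ 0.5005 -0.0066  0.2219] [0.5123 0.0012 0.2376]
scene 300.217207447229 199.23107999589118
scene -0.10500000000000001 39 [ 0.5072 -0.0148  0.1915] [ 0.502  -0.0206  0.1789] [ 0.5125 -0.0099  0.2034]
scene -0.062 44 [ 0.5081 -0.0172  0.2284] [ 0.4996 -0.0233  0.2217] [ 0.5144 -0.009   0.2367]
```

View pics/g.png

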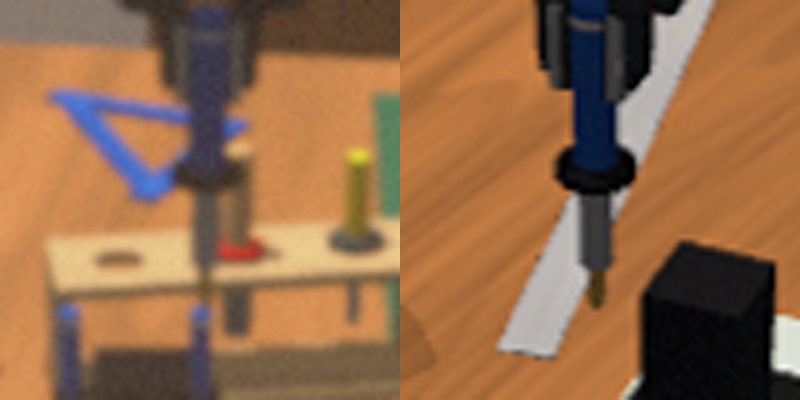

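View pics/g_wrist.png

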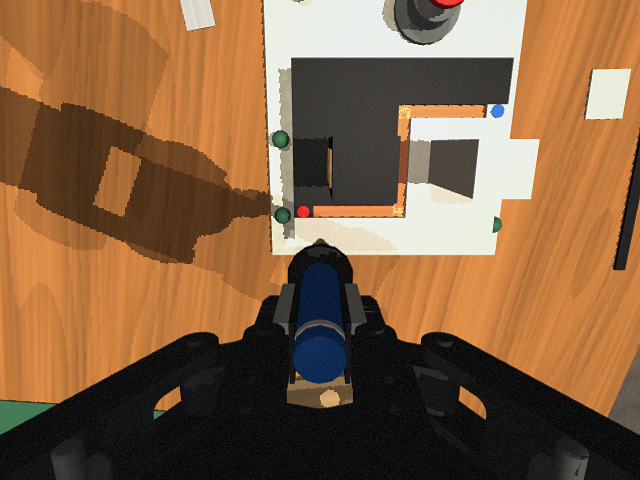

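The tool hangs upright in the grip. The nose tip shows at crop (205,303) and (597,303), where it was predicted. The wrist view shows the red dot at (303,212) and the groove running (310,212)–(400,212)–(404,110)–(485,111), with the blue dot at (497,111). I'll check the groove again from this turned view before lowering.

```bash
sed -e 's#T3=np.*#T3=T;p3=np.array(s["tcp_pos"])#' -e 's#w3.png#g_wrist.png#' -e 's#^d=np.load.*v,u#_,d=viewer.read_camera("wrist");v,u#' -e 's#\.5721,\.0527#.5727,.0528#' groove.py > groove2.py; python3 groove2.py
python3 - <<'E'
import numpy as np
a=np.radians(10.33);c,s=np.cos(a),np.sin(a)
for i,(x,y) in enumerate([(-75,-50),(5,-50),(5,45),(75,45)]): print(i,np.round([.5727+(c*x-s*y)/1e3,.0528+(s*x+c*y)/1e3],4))
E
```

```text
0 [ 0.5079 -0.0098]
1 [0.5866 0.0045]
2 [0.5695 0.098 ]
3 [0.6384 0.1105]  File "groove2.py", line 10
    _,d=viewer.read_camera("wrist");v,u]
                                       ^
SyntaxError: unmatched ']'
```

```bash
sed -i 's#^_,d=viewer.*#_,d=viewer.read_camera("wrist");v,u=np.nonzero(d>0);z=d[v,u]#' groove2.py; python3 groove2.py
```

```text
floor z med
seg1 y 821 [-55.5 -50.3 -45.1] 0.0583 other [-80.6  -5.8]
seg2 x 662 [ 1.1  6.6 10.5] 0.0584 other [-39.   32.6]
seg3 y 890 [39.8 45.2 50.5] 0.0585 other [15.7 80.5]
red dot 109 [-96.6 -91.5 -86.6] 0.0632 other [-54.5 -44.2]
```

>>> {"api": "carry_out", "payload": {
  "deltas": [
    {"x": 0,"y": 0,"z": 0.8,"rx": 0,"ry": 0,"rz": 0,"grip": 0},
    {"x": 0,"y": 0,"z": 0.8,"rx": 0,"ry": 0,"rz": 0,"grip": 0},
    {"x": 0,"y": 0,"z": 0.45,"rx": 0,"ry": 0,"rz": 0,"grip": 0},
    {"x": 0,"y": 0,"z": 0.2,"rx": 0,"ry": 0,"rz": 0,"grip": 0},
    {"x": 0,"y": 0,"z": 0.1,"rx": 0,"ry": 0,"rz": 0,"grip": 0},
    {"x": 0,"y": 0,"z": 0,"rx": 0,"ry": 0,"rz": 0,"grip": 0},
    {"x": 0,"y": 0,"z": 0,"rx": 0,"ry": 0,"rz": 0,"grip": 0}
  ]
}}

```text
clock: 12.9
tcp_pos: [0.5085, -0.0097, 0.1672]
tcp_rot: [[-0.18, 0.984, 0.002], [0.984, 0.18, -0.001], [-0.001, 0.002, -1.0]]
force: [-0.2, -0.1, -1.2]
finger_gap: 0.0166
gripper_force: 59.1
```

>>> {"api": "carry_out", "payload": {
  "deltas": [
    {"x": 0,"y": 0,"z": 0.04,"rx": 0,"ry": 0,"rz": 0,"grip": 0},
    {"x": 0,"y": 0,"z": 0.04,"rx": 0,"ry": 0,"rz": 0,"grip": 0},
    {"x": 0,"y": 0,"z": 0,"rx": 0,"ry": 0,"rz": 0,"grip": 0},
    {"x": 0,"y": 0,"z": 0,"rx": 0,"ry": 0,"rz": 0,"grip": 0}
  ]
}}

```text
clock: 13.3
tcp_pos: [0.5079, -0.0096, 0.1622]
tcp_rot: [[-0.179, 0.984, 0.0], [0.984, 0.179, -0.0], [-0.0, 0.0, -1.0]]
force: [0.0, 0.7, -1.5]
finger_gap: 0.0166
gripper_force: 59.1
```

```bash
python3 -c "
from st import *
rel(.5079,-.0098,.157)
n='scene';p,d=viewer.read_camera(n)
tip=np.array(s['tcp_pos'])-[0,0,.105];u,v=map(int,proj(n,tip))
cv2.imwrite('pics/n1.png',cv2.resize(p[v-50:v+25,u-50:u+50],(800,600),interpolation=cv2.INTER_CUBIC))
"
```

```text
13.3 [ 0.5079 -0.0096  0.1622] yaw 100.34045501668112 z [ 0.0001 -0.     -1.    ] F [ 0.0208  0.6978 -1.5421] 0.016618903174623334 59.065173268318176
tool delta units [-0.0046 -0.0017  0.1032]
```

View pics/n1.png

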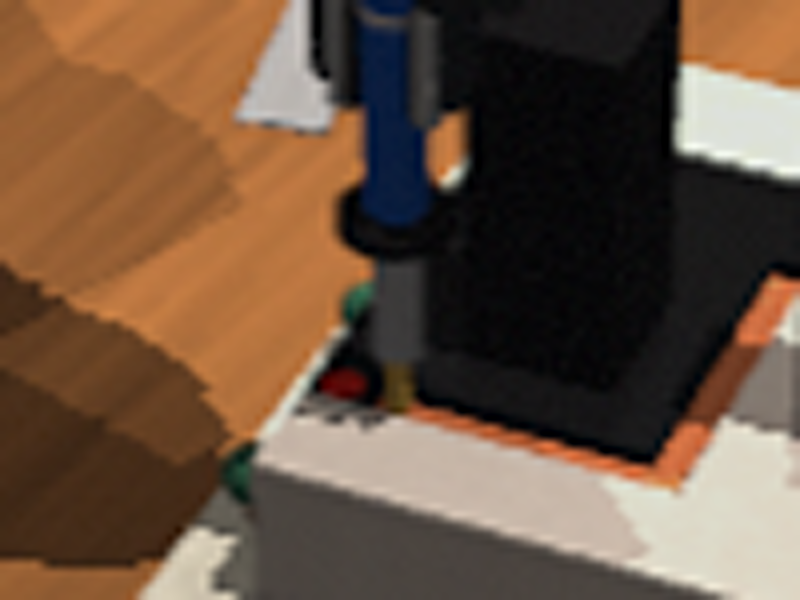

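The nose is in the groove at its start, beside the red dot (345,383). I'll press it in about 5 mm.

>>> {"api": "carry_out", "payload": {
  "deltas": [
    {"x": 0,"y": 0,"z": 0.04,"rx": 0,"ry": 0,"rz": 0,"grip": 0},
    {"x": 0,"y": 0,"z": 0.04,"rx": 0,"ry": 0,"rz": 0,"grip": 0},
    {"x": 0,"y": 0,"z": 0.03,"rx": 0,"ry": 0,"rz": 0,"grip": 0},
    {"x": 0,"y": 0,"z": 0,"rx": 0,"ry": 0,"rz": 0,"grip": 0},
    {"x": 0,"y": 0,"z": 0,"rx": 0,"ry": 0,"rz": 0,"grip": 0}
  ]
}}

```text
clock: 13.85
tcp_pos: [0.508, -0.0095, 0.1567]
tcp_rot: [[-0.18, 0.984, 0.0], [0.984, 0.18, -0.0], [-0.0, 0.0, -1.0]]
force: [0.8, -0.1, 1.1]
finger_gap: 0.0167
gripper_force: 59.3
```

```bash
python3 -c "
from st import *
rel(.5079,-.0098,.157);rel(.5866,.0045,.157)
n='scene';p,d=viewer.read_camera(n)
tip=np.array(s['tcp_pos'])-[0,0,.105];u,v=map(int,proj(n,tip))
cv2.imwrite('pics/n2.png',cv2.resize(p[v-50:v+25,u-50:u+50],(800,600),interpolation=cv2.INTER_CUBIC))
"
```

```text
13.85 [ 0.508  -0.0095  0.1567] yaw 100.34388873990488 z [ 0.0003 -0.     -1.    ] F [ 0.8139 -0.1442  1.0506] 0.016660335472848533 59.256895780563354
tool delta units [-0.0047 -0.0033 -0.0061]
tool delta units [-0.006   1.5964 -0.0056]
```

>>> {"api": "carry_out", "payload": {
  "deltas": [
    {"x": 0,"y": 0.06,"z": 0,"rx": 0,"ry": 0,"rz": 0,"grip": 0},
    {"x": 0,"y": 0.06,"z": 0,"rx": 0,"ry": 0,"rz": 0,"grip": 0},
    {"x": 0,"y": 0.06,"z": 0,"rx": 0,"ry": 0,"rz": 0,"grip": 0},
    {"x": 0,"y": 0.06,"z": 0,"rx": 0,"ry": 0,"rz": 0,"grip": 0},
    {"x": 0,"y": 0.06,"z": 0,"rx": 0,"ry": 0,"rz": 0,"grip": 0},
    {"x": 0,"y": 0.06,"z": 0,"rx": 0,"ry": 0,"rz": 0,"grip": 0},
    {"x": 0,"y": 0.06,"z": 0,"rx": 0,"ry": 0,"rz": 0,"grip": 0},
    {"x": 0,"y": 0.06,"z": 0,"rx": 0,"ry": 0,"rz": 0,"grip": 0}
  ]
}}

```text
clock: 14.7
tcp_pos: [0.5317, -0.0051, 0.1566]
tcp_rot: [[-0.18, 0.984, -0.0], [0.984, 0.18, 0.0], [0.0, -0.0, -1.0]]
force: [-2.5, -1.0, 1.1]
finger_gap: 0.0165
gripper_force: 59.3
```

```bash
python3 -c "
from st import *
rel(.5866,.0045,.157)"
```

```text
14.7 [ 0.5317 -0.0051  0.1566] yaw 100.34617538571196 z [-0.0001  0.     -1.    ] F [-2.4999 -0.9795  1.1424] 0.01653446220490267 59.2851197719574
tool delta units [-0.0072  1.1139 -0.0089]
```

>>> {"api": "carry_out", "payload": {
  "deltas": [
    {"x": -0.001,"y": 0.06,"z": 0,"rx": 0,"ry": 0,"rz": 0,"grip": 0},
    {"x": -0.001,"y": 0.06,"z": 0,"rx": 0,"ry": 0,"rz": 0,"grip": 0},
    {"x": -0.001,"y": 0.06,"z": 0,"rx": 0,"ry": 0,"rz": 0,"grip": 0},
    {"x": -0.001,"y": 0.06,"z": 0,"rx": 0,"ry": 0,"rz": 0,"grip": 0},
    {"x": 0,"y": 0.06,"z": 0,"rx": 0,"ry": 0,"rz": 0,"grip": 0},
    {"x": 0,"y": 0.06,"z": 0,"rx": 0,"ry": 0,"rz": 0,"grip": 0},
    {"x": 0,"y": 0.06,"z": 0,"rx": 0,"ry": 0,"rz": 0,"grip": 0},
    {"x": 0,"y": 0.06,"z": 0,"rx": 0,"ry": 0,"rz": 0,"grip": 0}
  ]
}}

```text
clock: 15.5
tcp_pos: [0.5554, -0.0011, 0.1566]
tcp_rot: [[-0.18, 0.984, 0.0], [0.984, 0.18, 0.0], [0.0, 0.0, -1.0]]
force: [-2.4, -0.5, 0.3]
finger_gap: 0.0166
gripper_force: 59.3
```

>>> {"api": "carry_out", "payload": {
  "deltas": [
    {"x": 0,"y": 0.06,"z": 0,"rx": 0,"ry": 0,"rz": 0,"grip": 0},
    {"x": 0,"y": 0.06,"z": 0,"rx": 0,"ry": 0,"rz": 0,"grip": 0},
    {"x": 0,"y": 0.06,"z": 0,"rx": 0,"ry": 0,"rz": 0,"grip": 0},
    {"x": 0,"y": 0.06,"z": 0,"rx": 0,"ry": 0,"rz": 0,"grip": 0},
    {"x": 0,"y": 0.06,"z": 0,"rx": 0,"ry": 0,"rz": 0,"grip": 0},
    {"x": 0,"y": 0.06,"z": 0,"rx": 0,"ry": 0,"rz": 0,"grip": 0},
    {"x": 0,"y": 0.06,"z": 0,"rx": 0,"ry": 0,"rz": 0,"grip": 0},
    {"x": 0,"y": 0.06,"z": 0,"rx": 0,"ry": 0,"rz": 0,"grip": 0}
  ]
}}

```text
clock: 16.3
tcp_pos: [0.579, 0.0033, 0.1566]
tcp_rot: [[-0.18, 0.984, -0.0], [0.984, 0.18, 0.0], [0.0, -0.0, -1.0]]
force: [-1.0, -0.1, 0.9]
finger_gap: 0.0165
gripper_force: 59.3
```

>>> {"api": "carry_out", "payload": {
  "deltas": [
    {"x": 0,"y": 0.06,"z": 0,"rx": 0,"ry": 0,"rz": 0,"grip": 0},
    {"x": 0,"y": 0.06,"z": 0,"rx": 0,"ry": 0,"rz": 0,"grip": 0},
    {"x": 0,"y": 0.04,"z": 0,"rx": 0,"ry": 0,"rz": 0,"grip": 0},
    {"x": 0,"y": 0,"z": 0,"rx": 0,"ry": 0,"rz": 0,"grip": 0},
    {"x": 0,"y": 0,"z": 0,"rx": 0,"ry": 0,"rz": 0,"grip": 0}
  ]
}}

```text
clock: 16.8
tcp_pos: [0.5871, 0.0047, 0.1567]
tcp_rot: [[-0.18, 0.984, 0.001], [0.984, 0.18, 0.0], [-0.0, 0.001, -1.0]]
force: [0.6, 0.5, 1.2]
finger_gap: 0.0166
gripper_force: 59.3
```

```bash
python3 -c "
from st import *
rel(.5866,.0045,.157)
n='scene';p,d=viewer.read_camera(n)
tip=np.array(s['tcp_pos'])-[0,0,.105];u,v=map(int,proj(n,tip))
cv2.imwrite('pics/n3.png',cv2.resize(p[v-50:v+25,u-50:u+50],(800,600),interpolation=cv2.INTER_CUBIC))
"
```

```text
16.8 [0.5871 0.0047 0.1567] yaw 100.34747086287408 z [ 0.0014  0.0001 -1.    ] F [0.5869 0.5312 1.245 ] 0.016561633098142077 59.30900752544403
tool delta units [-0.0025 -0.0108 -0.0051]
```

View pics/n3.png

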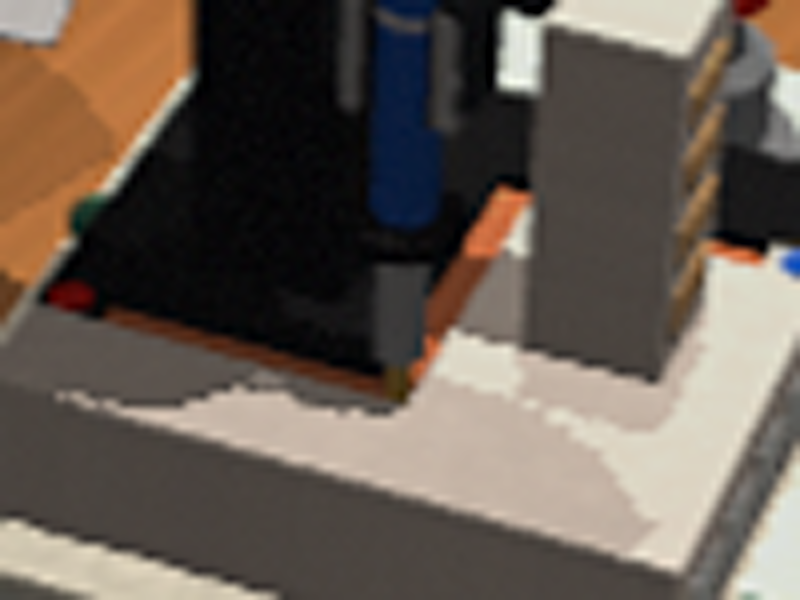

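The nose is at the first corner (398,385), in the groove. I'll turn the gripper 90° here so that the fingers close along the gap between the towers.

>>> {"api": "carry_out", "payload": {
  "deltas": [
    {"x": 0,"y": 0,"z": 0,"rx": 0,"ry": 0,"rz": 1,"grip": 0},
    {"x": 0,"y": 0,"z": 0,"rx": 0,"ry": 0,"rz": 1,"grip": 0},
    {"x": 0,"y": 0,"z": 0,"rx": 0,"ry": 0,"rz": 1,"grip": 0},
    {"x": 0,"y": 0,"z": 0,"rx": 0,"ry": 0,"rz": 1,"grip": 0},
    {"x": 0,"y": 0,"z": 0,"rx": 0,"ry": 0,"rz": 1,"grip": 0},
    {"x": 0,"y": 0,"z": 0,"rx": 0,"ry": 0,"rz": 1,"grip": 0},
    {"x": 0,"y": 0,"z": 0,"rx": 0,"ry": 0,"rz": 1,"grip": 0},
    {"x": 0,"y": 0,"z": 0,"rx": 0,"ry": 0,"rz": 1,"grip": 0}
  ]
}}

```text
clock: 17.65
tcp_pos: [0.5869, 0.0046, 0.1568]
tcp_rot: [[0.498, 0.867, 0.001], [0.867, -0.498, -0.0], [0.0, 0.001, -1.0]]
force: [0.3, 0.6, 1.1]
finger_gap: 0.0167
gripper_force: 59.3
```

>>> {"api": "carry_out", "payload": {
  "deltas": [
    {"x": 0,"y": 0,"z": 0,"rx": 0,"ry": 0,"rz": 1,"grip": 0},
    {"x": 0,"y": 0,"z": 0,"rx": 0,"ry": 0,"rz": 1,"grip": 0},
    {"x": 0,"y": 0,"z": 0,"rx": 0,"ry": 0,"rz": 1,"grip": 0},
    {"x": 0,"y": 0,"z": 0,"rx": 0,"ry": 0,"rz": 1,"grip": 0},
    {"x": 0,"y": 0,"z": 0,"rx": 0,"ry": 0,"rz": 1,"grip": 0},
    {"x": 0,"y": 0,"z": 0,"rx": 0,"ry": 0,"rz": 1,"grip": 0},
    {"x": 0,"y": 0,"z": 0,"rx": 0,"ry": 0,"rz": 1,"grip": 0},
    {"x": 0,"y": 0,"z": 0,"rx": 0,"ry": 0,"rz": 1,"grip": 0}
  ]
}}

```text
clock: 18.45
tcp_pos: [0.5869, 0.0046, 0.1568]
tcp_rot: [[0.939, 0.344, 0.001], [0.344, -0.939, -0.0], [0.001, 0.0, -1.0]]
force: [-0.4, -0.6, 0.4]
finger_gap: 0.0169
gripper_force: 59.4
```

>>> {"api": "carry_out", "payload": {
  "deltas": [
    {"x": 0,"y": 0,"z": 0,"rx": 0,"ry": 0,"rz": 1,"grip": 0},
    {"x": 0,"y": 0,"z": 0,"rx": 0,"ry": 0,"rz": 1,"grip": 0},
    {"x": 0,"y": 0,"z": 0,"rx": 0,"ry": 0,"rz": 0,"grip": 0},
    {"x": 0,"y": 0,"z": 0,"rx": 0,"ry": 0,"rz": 0,"grip": 0}
  ]
}}

```text
clock: 18.85
tcp_pos: [0.5868, 0.0046, 0.1567]
tcp_rot: [[0.983, 0.182, 0.001], [0.182, -0.983, -0.0], [0.001, 0.0, -1.0]]
force: [-0.4, 0.4, 0.2]
finger_gap: 0.0166
gripper_force: 59.3
```

```bash
python3 -c "
from st import *
rel(.5868,.0045,.157);rel(.5695,.098,.157)"
```

```text
18.85 [0.5868 0.0046 0.1567] yaw 10.47553066347899 z [ 0.0006 -0.0001 -1.    ] F [-0.4491  0.3595  0.1826] 0.016572895235515164 59.34875965118408
tool delta units [-0.0002  0.0022 -0.0059]
tool delta units [-0.0004 -1.8995 -0.0063]
```

>>> {"api": "carry_out", "payload": {
  "deltas": [
    {"x": 0,"y": -0.06,"z": 0,"rx": 0,"ry": 0,"rz": 0,"grip": 0},
    {"x": 0,"y": -0.06,"z": 0,"rx": 0,"ry": 0,"rz": 0,"grip": 0},
    {"x": 0,"y": -0.06,"z": 0,"rx": 0,"ry": 0,"rz": 0,"grip": 0},
    {"x": 0,"y": -0.06,"z": 0,"rx": 0,"ry": 0,"rz": 0,"grip": 0},
    {"x": 0,"y": -0.06,"z": 0,"rx": 0,"ry": 0,"rz": 0,"grip": 0},
    {"x": 0,"y": -0.06,"z": 0,"rx": 0,"ry": 0,"rz": 0,"grip": 0},
    {"x": 0,"y": -0.06,"z": 0,"rx": 0,"ry": 0,"rz": 0,"grip": 0},
    {"x": 0,"y": -0.06,"z": 0,"rx": 0,"ry": 0,"rz": 0,"grip": 0}
  ]
}}

```text
clock: 19.65
tcp_pos: [0.5823, 0.0285, 0.1566]
tcp_rot: [[0.984, 0.18, 0.0], [0.18, -0.984, -0.0], [0.0, 0.0, -1.0]]
force: [-0.2, -2.0, 0.2]
finger_gap: 0.0164
gripper_force: 59.4
```

```bash
python3 -c "
from st import *
rel(.5695,.098,.157)"
```

```text
19.65 [0.5823 0.0285 0.1566] yaw 10.347731237361216 z [ 0. -0. -1.] F [-0.2402 -2.0354  0.1689] 0.016385203082680835 59.43718671798706
tool delta units [-0.002  -1.4131 -0.0085]
```

>>> {"api": "carry_out", "payload": {
  "deltas": [
    {"x": 0,"y": -0.06,"z": 0,"rx": 0,"ry": 0,"rz": 0,"grip": 0},
    {"x": 0,"y": -0.06,"z": 0,"rx": 0,"ry": 0,"rz": 0,"grip": 0},
    {"x": 0,"y": -0.06,"z": 0,"rx": 0,"ry": 0,"rz": 0,"grip": 0},
    {"x": 0,"y": -0.06,"z": 0,"rx": 0,"ry": 0,"rz": 0,"grip": 0},
    {"x": 0,"y": -0.06,"z": 0,"rx": 0,"ry": 0,"rz": 0,"grip": 0},
    {"x": 0,"y": -0.06,"z": 0,"rx": 0,"ry": 0,"rz": 0,"grip": 0},
    {"x": 0,"y": -0.06,"z": 0,"rx": 0,"ry": 0,"rz": 0,"grip": 0},
    {"x": 0,"y": -0.06,"z": 0,"rx": 0,"ry": 0,"rz": 0,"grip": 0}
  ]
}}

```text
clock: 20.45
tcp_pos: [0.578, 0.0521, 0.1566]
tcp_rot: [[0.984, 0.18, -0.0], [0.18, -0.984, -0.0], [-0.0, 0.0, -1.0]]
force: [0.3, -2.0, 1.4]
finger_gap: 0.0169
gripper_force: 59.4
```

>>> {"api": "carry_out", "payload": {
  "deltas": [
    {"x": 0,"y": -0.06,"z": 0,"rx": 0,"ry": 0,"rz": 0,"grip": 0},
    {"x": 0,"y": -0.06,"z": 0,"rx": 0,"ry": 0,"rz": 0,"grip": 0},
    {"x": 0,"y": -0.06,"z": 0,"rx": 0,"ry": 0,"rz": 0,"grip": 0},
    {"x": 0,"y": -0.06,"z": 0,"rx": 0,"ry": 0,"rz": 0,"grip": 0},
    {"x": 0,"y": -0.06,"z": 0,"rx": 0,"ry": 0,"rz": 0,"grip": 0},
    {"x": 0,"y": -0.06,"z": 0,"rx": 0,"ry": 0,"rz": 0,"grip": 0},
    {"x": 0,"y": -0.06,"z": 0,"rx": 0,"ry": 0,"rz": 0,"grip": 0},
    {"x": 0,"y": -0.06,"z": 0,"rx": 0,"ry": 0,"rz": 0,"grip": 0}
  ]
}}

```text
clock: 21.25
tcp_pos: [0.5737, 0.0757, 0.1566]
tcp_rot: [[0.984, 0.18, 0.0], [0.18, -0.984, 0.0], [0.0, -0.0, -1.0]]
force: [1.1, -2.1, 0.0]
finger_gap: 0.0164
gripper_force: 59.4
```

>>> {"api": "carry_out", "payload": {
  "deltas": [
    {"x": 0,"y": -0.06,"z": 0,"rx": 0,"ry": 0,"rz": 0,"grip": 0},
    {"x": 0,"y": -0.06,"z": 0,"rx": 0,"ry": 0,"rz": 0,"grip": 0},
    {"x": 0,"y": -0.06,"z": 0,"rx": 0,"ry": 0,"rz": 0,"grip": 0},
    {"x": 0,"y": -0.06,"z": 0,"rx": 0,"ry": 0,"rz": 0,"grip": 0},
    {"x": 0,"y": -0.06,"z": 0,"rx": 0,"ry": 0,"rz": 0,"grip": 0},
    {"x": 0,"y": -0.06,"z": 0,"rx": 0,"ry": 0,"rz": 0,"grip": 0},
    {"x": 0,"y": -0.06,"z": 0,"rx": 0,"ry": 0,"rz": 0,"grip": 0},
    {"x": 0,"y": -0.03,"z": 0,"rx": 0,"ry": 0,"rz": 0,"grip": 0}
  ]
}}

```text
clock: 22.05
tcp_pos: [0.5696, 0.098, 0.1566]
tcp_rot: [[0.984, 0.18, -0.0], [0.18, -0.984, 0.0], [-0.0, -0.0, -1.0]]
force: [0.4, -3.5, 1.2]
finger_gap: 0.0166
gripper_force: 59.4
```

>>> {"api": "carry_out", "payload": {
  "deltas": [
    {"x": 0,"y": 0,"z": 0,"rx": 0,"ry": 0,"rz": 0,"grip": 0},
    {"x": 0,"y": 0,"z": 0,"rx": 0,"ry": 0,"rz": 0,"grip": 0}
  ]
}}

```text
clock: 22.25
tcp_pos: [0.5696, 0.0979, 0.1565]
tcp_rot: [[0.984, 0.18, -0.0], [0.18, -0.984, 0.001], [-0.0, -0.001, -1.0]]
force: [0.6, 0.1, 0.1]
finger_gap: 0.0167
gripper_force: 59.4
```

```bash
python3 -c "
from st import *
rel(.5695,.098,.157)
n='scene';p,d=viewer.read_camera(n)
tip=np.array(s['tcp_pos'])-[0,0,.105];u,v=map(int,proj(n,tip))
cv2.imwrite('pics/n4.png',cv2.resize(p[v-50:v+25,u-50:u+50],(800,600),interpolation=cv2.INTER_CUBIC))
"
```

```text
22.25 [0.5696 0.0979 0.1565] yaw 10.345816491755853 z [-0.0003  0.0007 -1.    ] F [0.5913 0.0867 0.1114] 0.016666689502916658 59.39150333404541
tool delta units [-0.001  -0.0021 -0.0091]
```

>>> {"api": "carry_out", "payload": {
  "deltas": [
    {"x": 0,"y": 0,"z": 0,"rx": 0,"ry": 0,"rz": -1,"grip": 0},
    {"x": 0,"y": 0,"z": 0,"rx": 0,"ry": 0,"rz": -1,"grip": 0},
    {"x": 0,"y": 0,"z": 0,"rx": 0,"ry": 0,"rz": -1,"grip": 0},
    {"x": 0,"y": 0,"z": 0,"rx": 0,"ry": 0,"rz": -1,"grip": 0},
    {"x": 0,"y": 0,"z": 0,"rx": 0,"ry": 0,"rz": -1,"grip": 0},
    {"x": 0,"y": 0,"z": 0,"rx": 0,"ry": 0,"rz": -1,"grip": 0},
    {"x": 0,"y": 0,"z": 0,"rx": 0,"ry": 0,"rz": -1,"grip": 0},
    {"x": 0,"y": 0,"z": 0,"rx": 0,"ry": 0,"rz": -1,"grip": 0}
  ]
}}

```text
clock: 23.1
tcp_pos: [0.5695, 0.0978, 0.1565]
tcp_rot: [[0.636, 0.772, -0.0], [0.772, -0.636, 0.001], [0.0, -0.001, -1.0]]
force: [-0.6, -0.2, 1.1]
finger_gap: 0.0165
gripper_force: 59.4
```

>>> {"api": "carry_out", "payload": {
  "deltas": [
    {"x": 0,"y": 0,"z": 0,"rx": 0,"ry": 0,"rz": -1,"grip": 0},
    {"x": 0,"y": 0,"z": 0,"rx": 0,"ry": 0,"rz": -1,"grip": 0},
    {"x": 0,"y": 0,"z": 0,"rx": 0,"ry": 0,"rz": -1,"grip": 0},
    {"x": 0,"y": 0,"z": 0,"rx": 0,"ry": 0,"rz": -1,"grip": 0},
    {"x": 0,"y": 0,"z": 0,"rx": 0,"ry": 0,"rz": -1,"grip": 0},
    {"x": 0,"y": 0,"z": 0,"rx": 0,"ry": 0,"rz": -1,"grip": 0},
    {"x": 0,"y": 0,"z": 0,"rx": 0,"ry": 0,"rz": -1,"grip": 0},
    {"x": 0,"y": 0,"z": 0,"rx": 0,"ry": 0,"rz": -1,"grip": 0}
  ]
}}

```text
clock: 23.9
tcp_pos: [0.5695, 0.0977, 0.1565]
tcp_rot: [[-0.009, 1.0, -0.0], [1.0, 0.009, 0.0], [0.0, -0.0, -1.0]]
force: [0.2, -0.8, 0.4]
finger_gap: 0.0164
gripper_force: 59.4
```

>>> {"api": "carry_out", "payload": {
  "deltas": [
    {"x": 0,"y": 0,"z": 0,"rx": 0,"ry": 0,"rz": -1,"grip": 0},
    {"x": 0,"y": 0,"z": 0,"rx": 0,"ry": 0,"rz": -1,"grip": 0},
    {"x": 0,"y": 0,"z": 0,"rx": 0,"ry": 0,"rz": 0,"grip": 0},
    {"x": 0,"y": 0,"z": 0,"rx": 0,"ry": 0,"rz": 0,"grip": 0}
  ]
}}

```text
clock: 24.3
tcp_pos: [0.5696, 0.0977, 0.1565]
tcp_rot: [[-0.177, 0.984, -0.0], [0.984, 0.177, 0.0], [0.0, -0.0, -1.0]]
force: [-0.2, -0.5, 1.1]
finger_gap: 0.0166
gripper_force: 59.4
```

```bash
python3 -c "
from st import *
rel(.6387,.1105,.157)"
```

```text
24.3 [0.5696 0.0977 0.1565] yaw 100.2064385705896 z [-0.0002  0.0003 -1.    ] F [-0.1614 -0.477   1.1202] 0.016648540652963884 59.35710847377777
tool delta units [ 0.0075  1.4055 -0.0094]
```

>>> {"api": "carry_out", "payload": {
  "deltas": [
    {"x": 0.001,"y": 0.06,"z": -0.001,"rx": 0,"ry": 0,"rz": 0,"grip": 0},
    {"x": 0.001,"y": 0.06,"z": -0.001,"rx": 0,"ry": 0,"rz": 0,"grip": 0},
    {"x": 0.001,"y": 0.06,"z": -0.001,"rx": 0,"ry": 0,"rz": 0,"grip": 0},
    {"x": 0.001,"y": 0.06,"z": 0,"rx": 0,"ry": 0,"rz": 0,"grip": 0},
    {"x": 0.001,"y": 0.06,"z": 0,"rx": 0,"ry": 0,"rz": 0,"grip": 0},
    {"x": 0.001,"y": 0.06,"z": 0,"rx": 0,"ry": 0,"rz": 0,"grip": 0},
    {"x": 0,"y": 0.06,"z": 0,"rx": 0,"ry": 0,"rz": 0,"grip": 0},
    {"x": 0,"y": 0.06,"z": 0,"rx": 0,"ry": 0,"rz": 0,"grip": 0}
  ]
}}

```text
clock: 25.1
tcp_pos: [0.5935, 0.1023, 0.1567]
tcp_rot: [[-0.18, 0.984, 0.0], [0.984, 0.18, 0.0], [0.0, 0.0, -1.0]]
force: [-2.3, -0.6, 0.7]
finger_gap: 0.0166
gripper_force: 59.3
```

>>> {"api": "carry_out", "payload": {
  "deltas": [
    {"x": 0,"y": 0.06,"z": 0,"rx": 0,"ry": 0,"rz": 0,"grip": 0},
    {"x": 0,"y": 0.06,"z": 0,"rx": 0,"ry": 0,"rz": 0,"grip": 0},
    {"x": 0,"y": 0.06,"z": 0,"rx": 0,"ry": 0,"rz": 0,"grip": 0},
    {"x": 0,"y": 0.06,"z": 0,"rx": 0,"ry": 0,"rz": 0,"grip": 0},
    {"x": 0,"y": 0.06,"z": 0,"rx": 0,"ry": 0,"rz": 0,"grip": 0},
    {"x": 0,"y": 0.06,"z": 0,"rx": 0,"ry": 0,"rz": 0,"grip": 0},
    {"x": 0,"y": 0.06,"z": 0,"rx": 0,"ry": 0,"rz": 0,"grip": 0},
    {"x": 0,"y": 0.06,"z": 0,"rx": 0,"ry": 0,"rz": 0,"grip": 0}
  ]
}}

```text
clock: 25.9
tcp_pos: [0.6171, 0.1066, 0.1567]
tcp_rot: [[-0.18, 0.984, 0.0], [0.984, 0.18, 0.0], [-0.0, 0.0, -1.0]]
force: [-2.1, -0.6, 0.8]
finger_gap: 0.0165
gripper_force: 59.3
```

>>> {"api": "carry_out", "payload": {
  "deltas": [
    {"x": 0,"y": 0.06,"z": 0,"rx": 0,"ry": 0,"rz": 0,"grip": 0},
    {"x": 0,"y": 0.06,"z": 0,"rx": 0,"ry": 0,"rz": 0,"grip": 0},
    {"x": 0,"y": 0.06,"z": 0,"rx": 0,"ry": 0,"rz": 0,"grip": 0},
    {"x": 0,"y": 0.06,"z": 0,"rx": 0,"ry": 0,"rz": 0,"grip": 0},
    {"x": 0,"y": 0.06,"z": 0,"rx": 0,"ry": 0,"rz": 0,"grip": 0},
    {"x": 0,"y": 0.06,"z": 0,"rx": 0,"ry": 0,"rz": 0,"grip": 0},
    {"x": 0,"y": 0.06,"z": 0,"rx": 0,"ry": 0,"rz": 0,"grip": 0},
    {"x": 0,"y": 0.02,"z": 0,"rx": 0,"ry": 0,"rz": 0,"grip": 0}
  ]
}}

```text
clock: 26.7
tcp_pos: [0.6389, 0.1105, 0.1567]
tcp_rot: [[-0.18, 0.984, 0.001], [0.984, 0.18, 0.0], [-0.0, 0.001, -1.0]]
force: [-2.3, -1.4, 0.7]
finger_gap: 0.0167
gripper_force: 59.3
```

>>> {"api": "carry_out", "payload": {
  "deltas": [
    {"x": 0,"y": 0,"z": 0,"rx": 0,"ry": 0,"rz": 0,"grip": 0},
    {"x": 0,"y": 0,"z": 0,"rx": 0,"ry": 0,"rz": 0,"grip": 0}
  ]
}}

```text
clock: 26.9
tcp_pos: [0.6388, 0.1105, 0.1569]
tcp_rot: [[-0.18, 0.984, 0.001], [0.984, 0.18, 0.0], [-0.0, 0.001, -1.0]]
force: [-0.2, 0.3, -0.1]
finger_gap: 0.0167
gripper_force: 59.3
```

```bash
python3 -c "
from st import *
rel(.6387,.1105,.157)
ims=[]
for n in('scene','side'):
    p,d=viewer.read_camera(n);tip=np.array(s['tcp_pos'])-[0,0,.105];u,v=map(int,proj(n,tip))
    ims.append(cv2.resize(p[v-50:v+25,u-25:u+25],(400,600),interpolation=cv2.INTER_CUBIC))
cv2.imwrite('pics/n5.png',np.hstack(ims))
"
```

```text
26.9 [0.6388 0.1105 0.1569] yaw 100.34594920186889 z [ 0.001   0.0001 -1.    ] F [-0.1663  0.2797 -0.0847] 0.01669498067025351 59.292914271354675
tool delta units [ 0.0003 -0.0017 -0.0021]
```

View pics/n5.png

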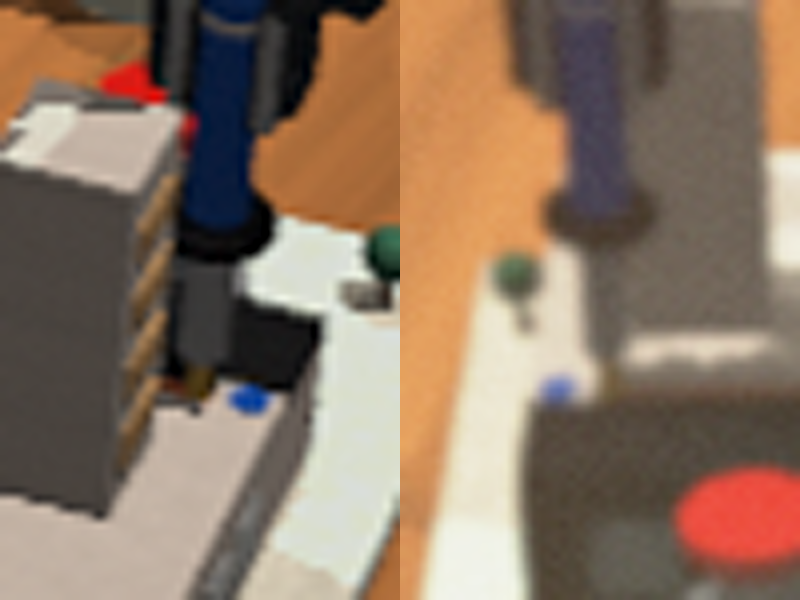

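The nose is at the finish, scene crop (200,385), beside the blue dot (250,398). I'll lift out there and carry it back to the rack.

>>> {"api": "carry_out", "payload": {
  "deltas": [
    {"x": 0,"y": 0,"z": -0.06,"rx": 0,"ry": 0,"rz": 0,"grip": 0},
    {"x": 0,"y": 0,"z": -0.08,"rx": 0,"ry": 0,"rz": 0,"grip": 0},
    {"x": 0,"y": 0,"z": -0.12,"rx": 0,"ry": 0,"rz": 0,"grip": 0},
    {"x": 0,"y": 0,"z": -0.4,"rx": 0,"ry": 0,"rz": 0,"grip": 0},
    {"x": 0,"y": 0,"z": -0.9,"rx": 0,"ry": 0,"rz": 0,"grip": 0},
    {"x": 0,"y": 0,"z": -0.9,"rx": 0,"ry": 0,"rz": 0,"grip": 0},
    {"x": 0,"y": 0,"z": -0.5,"rx": 0,"ry": 0,"rz": 0,"grip": 0},
    {"x": 0,"y": 0,"z": 0,"rx": 0,"ry": 0,"rz": 0,"grip": 0}
  ]
}}

```text
clock: 27.8
tcp_pos: [0.6391, 0.1105, 0.3094]
tcp_rot: [[-0.18, 0.984, 0.008], [0.984, 0.18, -0.0], [-0.002, 0.008, -1.0]]
force: [0.8, 0.1, -1.6]
finger_gap: 0.0167
gripper_force: 59.1
```

>>> {"api": "carry_out", "payload": {
  "deltas": [
    {"x": -0.45,"y": -0.14,"z": 0,"rx": 0,"ry": 0,"rz": 0,"grip": 0},
    {"x": -0.85,"y": -0.27,"z": 0,"rx": 0,"ry": 0,"rz": 0,"grip": 0},
    {"x": -0.85,"y": -0.27,"z": 0,"rx": 0,"ry": 0,"rz": 0,"grip": 0},
    {"x": -0.85,"y": -0.27,"z": 0,"rx": 0,"ry": 0,"rz": 0,"grip": 0},
    {"x": -0.85,"y": -0.27,"z": 0,"rx": 0,"ry": 0,"rz": 0,"grip": 0},
    {"x": -0.85,"y": -0.27,"z": 0,"rx": 0,"ry": 0,"rz": 0,"grip": 0},
    {"x": -0.85,"y": -0.27,"z": 0,"rx": 0,"ry": 0,"rz": 0,"grip": 0},
    {"x": -0.85,"y": -0.27,"z": 0,"rx": 0,"ry": 0,"rz": 0,"grip": 0}
  ]
}}

```text
clock: 28.6
tcp_pos: [0.5952, -0.2241, 0.3032]
tcp_rot: [[-0.18, 0.984, -0.002], [0.984, 0.18, 0.001], [0.002, -0.002, -1.0]]
force: [0.7, -0.3, -0.9]
finger_gap: 0.0165
gripper_force: 59.1
```

>>> {"api": "carry_out", "payload": {
  "deltas": [
    {"x": -0.774,"y": -0.238,"z": 0,"rx": 0,"ry": 0,"rz": 0,"grip": 0},
    {"x": 0,"y": 0,"z": 0,"rx": 0,"ry": 0,"rz": 0.8,"grip": 0},
    {"x": 0,"y": 0,"z": 0,"rx": 0,"ry": 0,"rz": 1,"grip": 0},
    {"x": 0,"y": 0,"z": 0,"rx": 0,"ry": 0,"rz": 1,"grip": 0},
    {"x": 0,"y": 0,"z": 0,"rx": 0,"ry": 0,"rz": 1,"grip": 0},
    {"x": 0,"y": 0,"z": 0,"rx": 0,"ry": 0,"rz": 1,"grip": 0},
    {"x": 0,"y": 0,"z": 0,"rx": 0,"ry": 0,"rz": 1,"grip": 0},
    {"x": 0,"y": 0,"z": 0,"rx": 0,"ry": 0,"rz": 1,"grip": 0}
  ]
}}

```text
clock: 29.4
tcp_pos: [0.591, -0.2626, 0.303]
tcp_rot: [[0.405, 0.915, -0.002], [0.915, -0.405, 0.002], [0.001, -0.003, -1.0]]
force: [-0.6, -0.3, -1.2]
finger_gap: 0.0165
gripper_force: 59.2
```

>>> {"api": "carry_out", "payload": {
  "deltas": [
    {"x": 0,"y": 0,"z": 0,"rx": 0,"ry": 0,"rz": 1,"grip": 0},
    {"x": 0,"y": 0,"z": 0,"rx": 0,"ry": 0,"rz": 1,"grip": 0},
    {"x": 0,"y": 0,"z": 0,"rx": 0,"ry": 0,"rz": 1,"grip": 0},
    {"x": 0,"y": 0,"z": 0,"rx": 0,"ry": 0,"rz": 1,"grip": 0},
    {"x": 0,"y": 0,"z": 0,"rx": 0,"ry": 0,"rz": 1,"grip": 0},
    {"x": 0,"y": 0,"z": 0,"rx": 0,"ry": 0,"rz": 1,"grip": 0},
    {"x": 0,"y": 0,"z": 0,"rx": 0,"ry": 0,"rz": 1,"grip": 0},
    {"x": 0,"y": 0,"z": 0,"rx": 0,"ry": 0,"rz": 1,"grip": 0}
  ]
}}

```text
clock: 30.2
tcp_pos: [0.591, -0.2626, 0.303]
tcp_rot: [[0.898, 0.441, -0.002], [0.441, -0.898, 0.002], [-0.001, -0.003, -1.0]]
force: [0.1, -0.7, -1.9]
finger_gap: 0.0163
gripper_force: 59.1
```

>>> {"api": "carry_out", "payload": {
  "deltas": [
    {"x": 0,"y": 0,"z": 0,"rx": 0,"ry": 0,"rz": 1,"grip": 0},
    {"x": 0,"y": 0,"z": 0,"rx": 0,"ry": 0,"rz": 1,"grip": 0},
    {"x": 0,"y": 0,"z": 0,"rx": 0,"ry": 0,"rz": 0,"grip": 0},
    {"x": 0,"y": 0,"z": 0,"rx": 0,"ry": 0,"rz": 0,"grip": 0}
  ]
}}

```text
clock: 30.6
tcp_pos: [0.5912, -0.2626, 0.3037]
tcp_rot: [[0.959, 0.284, -0.002], [0.284, -0.959, 0.001], [-0.001, -0.001, -1.0]]
force: [-0.0, -0.2, -0.6]
finger_gap: 0.0166
gripper_force: 59.1
```

```bash
python3 -c "
from st import *
rel(.5918,-.2626,.1248)
for n in('scene','side'):
    p,d=viewer.read_camera(n);X,uv=pts(n,np.ones_like(d,bool),d)
    for lo,hi in((-.105,-.08),(-.062,-.045),(-.036,-.022)):
        m=(abs(X[:,0]-s['tcp_pos'][0])<.03)&(abs(X[:,1]-s['tcp_pos'][1])<.03)&(X[:,2]>s['tcp_pos'][2]+lo)&(X[:,2]<s['tcp_pos'][2]+hi)
        print(n,lo,m.sum(),X[m].mean(0)-s['tcp_pos'])"
```

```text
30.6 [ 0.5912 -0.2626  0.3037] yaw 16.479939276459383 z [-0.0015  0.001  -1.    ] F [-0.0084 -0.1996 -0.6214] 0.016560494467623928 59.1262686252594
tool delta units [0.0165 0.0085 3.5781]
scene -0.105 45 [-0.0011 -0.005  -0.0904]
scene -0.062 48 [ 0.0006 -0.0063 -0.0559]
scene -0.036 171 [ 0.0009 -0.0064 -0.0321]
side -0.105 23 [-0.0014  0.0026 -0.0911]
side -0.062 29 [-0.0023  0.0068 -0.0529]
side -0.036 61 [-0.0024  0.0081 -0.0307]
```

>>> {"api": "carry_out", "payload": {
  "deltas": [
    {"x": 0.015,"y": 0.008,"z": 0.6,"rx": 0,"ry": 0,"rz": 0,"grip": 0},
    {"x": 0,"y": 0,"z": 0.8,"rx": 0,"ry": 0,"rz": 0,"grip": 0},
    {"x": 0,"y": 0,"z": 0.5,"rx": 0,"ry": 0,"rz": 0,"grip": 0},
    {"x": 0,"y": 0,"z": 0.4,"rx": 0,"ry": 0,"rz": 0,"grip": 0},
    {"x": 0,"y": 0,"z": 0.4,"rx": 0,"ry": 0,"rz": 0,"grip": 0},
    {"x": 0,"y": 0,"z": 0.4,"rx": 0,"ry": 0,"rz": 0,"grip": 0},
    {"x": 0,"y": 0,"z": 0.25,"rx": 0,"ry": 0,"rz": 0,"grip": 0},
    {"x": 0,"y": 0,"z": 0.1,"rx": 0,"ry": 0,"rz": 0,"grip": 0}
  ]
}}

```text
clock: 31.5
tcp_pos: [0.5918, -0.2627, 0.1309]
tcp_rot: [[0.959, 0.282, -0.002], [0.282, -0.959, 0.001], [-0.001, -0.002, -1.0]]
force: [-0.1, 0.2, -0.6]
finger_gap: 0.0164
gripper_force: 59.1
```

>>> {"api": "carry_out", "payload": {
  "deltas": [
    {"x": 0,"y": 0,"z": 0.05,"rx": 0,"ry": 0,"rz": 0,"grip": 0},
    {"x": 0,"y": 0,"z": 0.05,"rx": 0,"ry": 0,"rz": 0,"grip": 0},
    {"x": 0,"y": 0,"z": 0,"rx": 0,"ry": 0,"rz": 0,"grip": 0},
    {"x": 0,"y": 0,"z": 0,"rx": 0,"ry": 0,"rz": 0,"grip": 0}
  ]
}}

```text
clock: 31.9
tcp_pos: [0.5923, -0.263, 0.1278]
tcp_rot: [[0.96, 0.281, 0.001], [0.281, -0.96, -0.001], [0.001, 0.001, -1.0]]
force: [-0.2, 0.5, -2.4]
finger_gap: 0.0168
gripper_force: 59.1
```

```bash
python3 -c "
from st import *
rel(.5918,-.2626,.1248)"
```

```text
31.9 [ 0.5923 -0.263   0.1278] yaw 16.349423795966455 z [ 0.0008 -0.0005 -1.    ] F [-0.1877  0.4579 -2.4437] 0.0167790431885677 59.11935746669769
tool delta units [-0.0077 -0.0114  0.0603]
```

>>> {"api": "carry_out", "payload": {
  "deltas": [
    {"x": 0,"y": 0,"z": 0.03,"rx": 0,"ry": 0,"rz": 0,"grip": 0},
    {"x": 0,"y": 0,"z": 0.02,"rx": 0,"ry": 0,"rz": 0,"grip": 0},
    {"x": 0,"y": 0,"z": 0,"rx": 0,"ry": 0,"rz": 0,"grip": 0},
    {"x": 0,"y": 0,"z": 0,"rx": 0,"ry": 0,"rz": 0,"grip": 22},
    {"x": 0,"y": 0,"z": 0,"rx": 0,"ry": 0,"rz": 0,"grip": 30},
    {"x": 0,"y": 0,"z": 0,"rx": 0,"ry": 0,"rz": 0,"grip": 60},
    {"x": 0,"y": 0,"z": 0,"rx": 0,"ry": 0,"rz": 0,"grip": 70},
    {"x": 0,"y": 0,"z": 0,"rx": 0,"ry": 0,"rz": 0,"grip": 70}
  ]
}}

```text
clock: 32.7
tcp_pos: [0.5922, -0.263, 0.1248]
tcp_rot: [[0.96, 0.281, 0.0], [0.281, -0.96, -0.0], [0.0, 0.0, -1.0]]
force: [0.7, 0.3, -0.3]
finger_gap: 0.06
gripper_force: 0.0
```

>>> {"api": "carry_out", "payload": {
  "deltas": [
    {"x": 0,"y": 0,"z": -0.3,"rx": 0,"ry": 0,"rz": 0,"grip": 70},
    {"x": 0,"y": 0,"z": -0.7,"rx": 0,"ry": 0,"rz": 0,"grip": 70},
    {"x": 0,"y": 0,"z": -1,"rx": 0,"ry": 0,"rz": 0,"grip": 70},
    {"x": 0,"y": 0,"z": -1,"rx": 0,"ry": 0,"rz": 0,"grip": 70},
    {"x": -0.8,"y": 0,"z": 0,"rx": 0,"ry": 0,"rz": 0,"grip": 70},
    {"x": -0.8,"y": 0,"z": 0,"rx": 0,"ry": 0,"rz": 0,"grip": 70},
    {"x": 0,"y": 0,"z": 0,"rx": 0,"ry": 0,"rz": 0,"grip": 70},
    {"x": 0,"y": 0,"z": 0,"rx": 0,"ry": 0,"rz": 0,"grip": 70}
  ]
}}

```text
clock: 33.5
tcp_pos: [0.515, -0.2857, 0.2752]
tcp_rot: [[0.96, 0.28, 0.001], [0.28, -0.96, -0.0], [0.001, 0.0, -1.0]]
force: [0.6, 1.6, -0.4]
finger_gap: 0.0602
gripper_force: 0.0
```

```bash
python3 -c "
from st import *
p,d=viewer.read_camera('wrist');X,uv=pts('wrist',np.ones_like(d,bool),d)
for lo,hi in((.1615,.169),(.0885,.0945),(.11,.15)):
    m=(X[:,2]>lo)&(X[:,2]<hi)&(abs(X[:,0]-.591)<.03)&(abs(X[:,1]+.262)<.03);print(lo,m.sum(),X[m].mean(0),X[m].min(0),X[m].max(0))
for n in('scene','side'):
    p,d=viewer.read_camera(n)
    for q in('scriber','brush','bottle','cup','plunger'):
        for r in silhouettes(n,q)[:2]:
            X,_=pts(n,r['mask'],d);print(n,q,round(r['confidence'],2),np.round(np.median(X,0),3),np.round(np.percentile(X[:,2],98),3))
"
```

```text
33.5 [ 0.515  -0.2857  0.2752] yaw 16.27937647791392 z [ 0.0006 -0.0002 -1.    ] F [ 0.6143  1.5601 -0.4384] 0.06015985409129794 0.0
0.1615 589 [ 0.5917 -0.2624  0.1655] [ 0.5831 -0.2711  0.163 ] [ 0.6004 -0.2537  0.1678]
0.0885 637 [ 0.5884 -0.2634  0.0916] [ 0.5753 -0.2791  0.0892] [ 0.6084 -0.2455  0.0942]
0.11 4 [ 0.5838 -0.2647  0.1168] [ 0.5831 -0.2687  0.1123] [ 0.5854 -0.2603  0.1196]
scene scriber 0.66 [ 0.461 -0.308  0.095] 0.141
scene scriber 0.41 [0.579 0.199 0.084] 0.089
scene brush 0.63 [ 0.528 -0.286  0.104] 0.15
scene bottle 0.81 [ 0.736 -0.285  0.087] 0.149
scene cup 0.6 [0.487 0.347 0.057] 0.084
scene plunger 0.65 [0.579 0.198 0.084] 0.088
side scriber 0.68 [ 0.457 -0.295  0.1  ] 0.14
side scriber 0.23 [0.544 0.129 0.036] 0.171
side brush 0.67 [ 0.524 -0.272  0.091] 0.15
side brush 0.4 [0.574 0.207 0.084] 0.088
side bottle 0.69 [ 0.722 -0.245  0.077] 0.149
side cup 0.97 [0.483 0.389 0.058] 0.085
side plunger 0.51 [0.573 0.206 0.085] 0.088
```

The burnisher hangs upright: its top is at z 0.165 over hole 2 and its collar is on the rack top. The plunger is up, the bystanders are unmoved and the arm is clear, so I'm handing in.

```bash
python3 -c "
from rig import ticket;print(ticket.sign_off())"
```

```text
the job is handed in; nothing more can be done
None
```

I pressed the plunger to its stop, ran the burnisher through the groove from the red dot to the blue dot about half pushed in at 3 cm/s, hung it back in its rack hole and handed the job in at about 34 s; the sign-off returned no verdict, so I don't know how it was judged.

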